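# Shut the gas cock and clip the danger tag through its locking eyes

## Robot

A 7-joint arm with a two-finger parallel gripper is mounted at the origin on the work surface. World frame = base frame: x ahead of the robot, y to its left, z up, the work surface at z = 0. Lengths are in m, angles in rad, forces in N, time in s.
With the tool pointing down it reaches from about 0.4 to 0.85 m from the base axis. Payload 6.9 kg.
Tool frame: the origin (TCP) lies at the very end of the fingers, on their centre line; the grasp point (between the pads) lies 19 mm behind it; z points along the fingers, y is the line along which they close (so a half turn about z gives the same grasp; the last joint's range is limited). The gripper opens to 85 mm and grips with 20 to 120 N. Pads are 22 mm wide; open, the fingers measure 114 mm over their backs; the gripper's body (76 mm by 85 mm) begins 54 mm behind the grasp point. The pads swing forward as they close: fully open they stand 13 mm farther back than shut.
Start: joints at [1.361, 0.507, -0.238, 1.5, 0.126, 1.149, -0.155], TCP at [0.194, -0.594, 0.231] pointing down, gripper open.
Joint ranges: [-3.08, 3.08], [-0.24, 2.05], [-1.43, 1.35], [0, 2.5], [-1.52, 4.66], [0.17, 1.96], [-2.89, 2.89]. Speed limits (rad/s): [2.39, 2.39, 3.14, 3.14, 3.14, 3.14, 3.14].

## Interface

Orientations are given as a unit quaternion [w, x, y, z].
In Python, from station import observe, read_camera, camera_model, sign_off gives the robot as it stands.
- The arm moves only by the tool jog_arm, never from a script. Its argument "moves" is a list of rows, each an object of numbers: "gripper": the finger opening in mm, from 0 to 85.4; "dx", "dy", "dz": the shift along the tool's x, y, z in mm; "rx", "ry", "rz": the turn, a rotation vector about the tool's x, y, z in rad. A call has 1 to 12 rows; each row is the pose to reach, as a shift and turn from the pose commanded when the call began, along the tool's axes at that moment; what a row does not reach only later rows make up. A row lasts 1/12 s, in which the tool goes at most 41.7 mm and 7.16 degrees, less where a joint would pass 70% of its speed; a pose out of reach is approached as far as the arm can. A call with a gripper value outside its range is refused whole. The fingers move at their own pace and stop on an object; "newtons" is the grip in N (left out, the last holds). Time passes only in rows, so rows that repeat a pose let the fingers close. It gives the time, the measured TCP pose, the force, the opening and the grip force at its end, in the units of the state.
- observe(): the state, without advancing time (a new reading comes with each control period).
- read_camera(name): name is "side" or "top"; returns the picture (400x640x3 uint8, blue, green, red); there is no depth.
- camera_model(name): a dict with "vertical_fov" (degrees; the focal length in pixels is half the picture's height over the tangent of half this angle, whatever the lens; pixels are square), "cx", "cy" (the principal point, pixels), "D" ([k1, k2, p1, p2, k3] as OpenCV has them; the pictures are not rectified), "rvec" (rotation vector, rad) and "tvec" (3), from world to camera coordinates, as OpenCV has them. Camera axes: x right, y down, z forward; pixel columns grow to the right and rows downward; lengths in m; the calibration is good to about 2 mm. A picture is of the moment at which its call begins. camera_model takes no time and is no camera call.
- sign_off(): hands the job in; it is judged then, once.
The state is a dict: "clock": time; "q": joint angles; "joint_velocities": joint speeds; "joint_torque": joint torques, N m; "position": TCP position; "orientation": TCP orientation; "ft_force": force on the tool from outside, world axes, zero at the start; "torque": the same for the moment, N m; "width": finger opening in m; "finger_force": force on a finger pad.
Only numpy, scipy, OpenCV 4.12 (cv2) and the standard library are available. Lean on these libraries where they do the work, as an engineer would, in place of code of your own. Each camera call takes 0.05 s, during which the arm holds its last target. There are 200 camera calls.

## Task

The stove is off its pipe: swing the yellow lever of the gas cock right round to shut, then clip the red tag's snap hook through both locking eyes (the lever's and the fixed one beside it) so that the sprung gate snaps shut behind them. Tug on the clipped tag with about 10 N to prove that it has caught, then let it hang there. Feel your way and force nothing (the gate bends at 18 N), and leave the yellow tag and everything else on the counter where it is.

Things in the scene. Friction and masses are not known exactly. Their poses are not given: they have to be found in the camera images.
- gas_cock: brass ball cock in a level galvanised pipe (22 mm thick, axis 100 mm up) on two legs with floor flanges, fixed. Origin: on the counter under the cock's upright stem. z up; y along the pipe, legs at y = -125 and +125 mm; the shut lever points to -x. Its locking eyes are two upright plates, see fixed_eye and lever_eye
- lever (a joint): lever angle about the upright stem: 0 = shut, hard against its stop, pointing along gas_cock -x; 1.57 = open, along gas_cock +y. Seen from above it turns counter-clockwise to shut. Stiff (0.45 N m, about 5 N at the sleeve); stays where it is left
- lever_grip (a point): middle of the lever's yellow sleeve (52 mm long, 22 wide, 16 high), 96 mm out from the stem, 136 mm above the counter; the sleeve ends 122 mm out. The pipe's top is 111 mm up
- lever_eye (a point): middle of the same bar of the lever's locking eye, a plate of the same shape that turns with the lever. Shut, it stands beside the fixed one: in the gas_cock's frame x -57.5, y -10, z 156 mm, so both bars are one stack, y -16 to -8.5 mm. Hook them from -x, tag level (z up), round end to +y, plastic to -y, gate leading to +x
- fixed_eye (a point): middle of the bar of the fixed locking eye; in the gas_cock's frame x -57.5, y -14.5, z 156 mm. The plate is 3 mm thick, upright in gas_cock x-z (x -60 to -25, z 137 to 175 mm), with a window from x -55 to -30 and z 143 to 169 mm. The bar is its upright outer edge (x -60 to -55), away from the stem: the hook goes round this bar and through the window
- red_tag: red plastic tag, about 90 g, lying flat, with a steel snap hook fixed to it. Origin: underside of the plastic grip's middle; x towards the hook, z up. Grip (hold it across y): x -24 to 22 mm, 20 wide, 16 thick; then a paddle to x -47 mm, 36 wide. Hook: flat loop of 6 mm wire, mid-plane z = 8 mm; back wire's axis y = +13 mm, round end's axis x = 78 mm, gate side y = -12 mm
- gate (a joint): angle of the red tag's gate, a 5 mm brass rod pivoted at x 26, y -12 mm of the red_tag: 0 = shut, 0.49 = hard stop, opening inward (+y). Spring 0.07 N m shut to 0.13 N m open: 3 to 6 N near the nose. The bars clear the nose's lip 11 mm in from first touch, hardly 1.5 mm before the gate stops hard. Slid on 10 to 15 mm towards the round end, they let it snap shut. Forced over 18 N it bends
- red_loop (a point): where the hooked bars belong in the red tag's hook: x 66, y 0, z 8 mm in the red_tag's frame
- yellow_tag: yellow tag of the same shape, size and frame as the red one, not wanted: leave it
- spanner: steel spanner 170 mm long lying on the counter, origin under its middle, x along it; leave it
- mug: white mug, 80 mm across, 90 mm high, origin under its middle; leave it
- dish_soap: green bottle, 60 mm across, 190 mm high, origin under its middle; leave it
- salt_jar: glass jar with red lid, 60 mm across, 85 mm high, origin under its middle; leave it
- tape_roll: white ring, 90 mm across, 20 mm high, origin under its middle; leave it
- pipe_cap: brass pipe cap, 32 mm across, 20 mm high, origin under its middle; leave it
- nose_tip (a point): square end of the hook's nose (6 mm thick, with a lip to y -8.5 mm on which bars not pressed right in will snag): x 59, y -12, z 8 mm in the red_tag's frame; the nose runs from here to +x. The stack of bars must be pressed in (tag moved towards its -y) on the gate's side, its near face 0.5 to 3 mm from this tip: farther off the gate cannot open enough, on the nose it jams
Things that resemble listed ones, but are neither listed nor needed, are in the scene too. Leave any blue look-alike of the red_tag alone.

How it is judged:
On the way, in this order (a step that is already met when the one before it is completed fails the run):
1. the lever is shut (value of joint lever below 0.05 rad), for 0.2 s.
2. the gate is pressed open by the two shut eyes in the hook's mouth (value of joint gate above 0.2 rad and value of joint lever below 0.07 rad and x of lever_eye in the frame of red_tag between 0.035 and 0.076 m and y of lever_eye in the frame of red_tag between -0.016 and 0.012 m and y of fixed_eye in the frame of red_tag between -0.016 and 0.012 m), for 0.05 s.
3. both eyes' bars are inside the hook, the gate has shut behind them, and the tag is tugged against them (value of joint gate below 0.08 rad and value of joint lever below 0.07 rad and x of lever_eye in the frame of red_tag between 0.03 and 0.08 m and x of fixed_eye in the frame of red_tag between 0.03 and 0.08 m and y of lever_eye in the frame of red_tag between -0.011 and 0.012 m and y of fixed_eye in the frame of red_tag between -0.011 and 0.012 m and z of lever_eye in the frame of red_tag between -0.012 and 0.028 m and contact force between red_tag and gas_cock above 5 N), for 0.3 s.
At the end, for the whole second after the job is handed in: The lever is shut (within 0.07 rad of its stop), the red tag hangs at rest from both locking eyes with their bars inside its hook (middle of the hook within 35 mm of each bar, at least 110 mm above the counter) and its gate is shut (within 0.08 rad) (value of joint lever below 0.07 rad and value of joint gate below 0.08 rad and distance between red_loop and lever_eye below 0.035 m and distance between red_loop and fixed_eye below 0.035 m and height (world z) of red_loop above 0.11 m and linear speed of red_tag below 0.05 m/s and angular speed of red_tag below 0.6 rad/s); the robot touches nothing.
It fails at once if the robot, holding or pushing the red tag, forces it against the gas cock with more than 18 N (contact force between red_tag and gas_cock above 18 N and contact force between any of the fingers, the arm and red_tag above 1 N).
It fails at once if the robot presses on the gas cock or its lever with more than 30 N (contact force between any of the fingers, the arm and gas_cock above 30 N).
It fails at once if the yellow tag or another thing on the counter is shifted by more than 30 mm (distance of any of yellow_tag, spanner, mug, dish_soap, salt_jar, tape_roll, pipe_cap from where it was at the start of the episode above 0.03 m).
It also fails if it takes over 72 s, if anything falls off the work surface, if the arm or the gripper's body presses on something with over 40 N, if the wrist force passes 120 N, or if a joint passes its speed limit or range.

## Working session

There is one attempt and no reset: what is moved stays moved. The work goes in short steps, Python scripts to look and compute and a tool call to move; the robot and the scene stay as the last step left them, time stands still between calls to the robot, and variables do not carry over. Pictures are saved under pics/ and viewed, at most 10 in all, crops included, and the job is handed in when it is done.

Besides the shell and the picture viewer there is one more tool, called after "Call:" as name(argument=value, ...), one argument or row to a line, values as JSON. jog_arm: Moves the arm, as the interface text tells. Its arguments: {"type":"object","properties":{"moves":{"type":"array","items":{"type":"object","properties":{"gripper":{"type":"number"},"dx":{"type":"number"},"dy":{"type":"number"},"dz":{"type":"number"},"rx":{"type":"number"},"ry":{"type":"number"},"rz":{"type":"number"}}}},"newtons":{"type":"number"}},"required":["moves"]}

```bash
mkdir -p pics; ls; cat > h.py <<'E'
import numpy as np,cv2
from station import observe,read_camera,camera_model,sign_off
def K(n):
    m=camera_model(n);f=200/np.tan(np.radians(m['vertical_fov'])/2)
    return np.array([[f,0,m['cx']],[0,f,m['cy']],[0,0,1.]]),np.array(m['D'],float),np.array(m['rvec'],float),np.array(m['tvec'],float)
def ray(n,uv):
    k,D,r,t=K(n);R=cv2.Rodrigues(r)[0]
    p=cv2.undistortPointsIter(np.array(uv,float).reshape(-1,1,2),k,D,None,None,(3,50,1e-9)).reshape(-1,2)
    d=np.c_[p,np.ones(len(p))]@R
    return -R.T@t,d
def onz(n,uv,z):
    c,d=ray(n,uv);return c+d*((z-c[2])/d[:,2])[:,None]
def proj(n,P):
    k,D,r,t=K(n);return cv2.projectPoints(np.array(P,float).reshape(-1,1,3),r,t,k,D)[0].reshape(-1,2)
E
python3 - <<'E'
from h import *
for n in('side','top'):
    cv2.imwrite(f'pics/{n}0.png',read_camera(n)); print(n,camera_model(n),ray(n,[[320,200]])[0])
print(observe())
E
```

```text
pics
side {'vertical_fov': 45.723107887047306, 'cx': 321.11578196926695, 'cy': 199.2429662972686, 'D': array([0.03339865, 0.        , 0.        , 0.        , 0.        ]), 'rvec': array([ 0.96625012, -2.56436867,  0.95065296]), 'tvec': array([0.38248355, 0.3304371 , 1.20468685])} [-0.05972698  0.65601506  1.12819753]
top {'vertical_fov': 50.05927503192246, 'cx': 325.148663002458, 'cy': 200.5974845676997, 'D': array([-0.01847095,  0.        ,  0.        ,  0.        ,  0.        ]), 'rvec': array([ 2.18135688, -2.15855447,  0.06971145]), 'tvec': array([0.01587206, 0.51499173, 1.08801589])} [ 4.22916748e-01 -2.90691314e-05  1.12711508e+00]
{'clock': 0.1, 'q': array([ 1.36052561,  0.50826519, -0.23752402,  1.50105181,  0.1257303 ,
        1.14888724, -0.15479624]), 'joint_velocities': array([ 0.00037992, -0.00190691,  0.00080263, -0.00315083, -0.00119183,
       -0.00069591, -0.00058529]), 'joint_torque': array([-4.77888883e-03, -6.21840549e+01, -2.19454117e+00, -2.50205398e+01,
        1.25612432e-02,  7.76732981e-03,  9.74243704e-06]), 'position': array([ 0.1938697 , -0.59369336,  0.23050271]), 'orientation': array([-7.94847514e-04,  9.87559801e-01,  1.57241796e-01, -1.56316420e-04]), 'ft_force': array([ 0.20687309, -0.41420516, -0.02672129]), 'torque': array([ 0.01786041,  0.00765555, -0.08511024]), 'finger_force': 0.0, 'width': 0.0851239590138607}
```

View pics/side0.png

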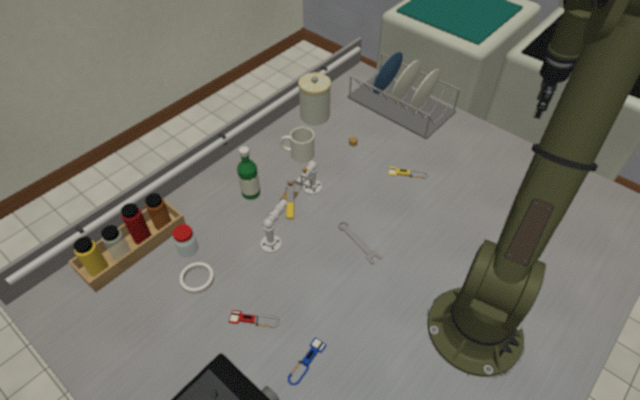

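View pics/top0.png

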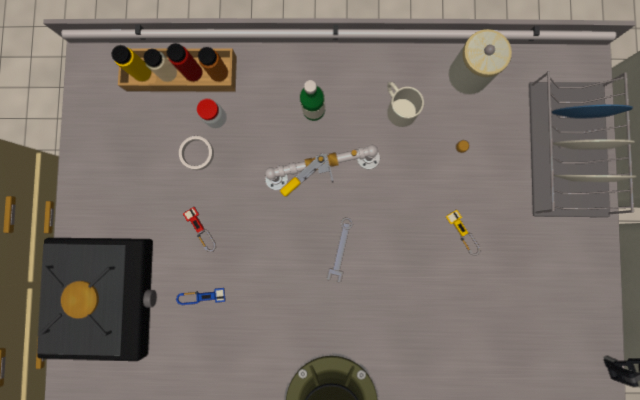

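The side view shows the red tag at (252,320), the blue look-alike at (308,360), the yellow tag at (407,173), and the cock between its flanges at (270,243) and (312,186). The top view shows red at (199,229), blue at (202,297), yellow at (462,232), flanges at about (276,180) and (369,158), and the yellow sleeve at (290,187). The red one fits because its plastic is red. The lever is about half open. I'll confirm with one enlarged crop and measure.

```bash
python3 - <<'E'
from h import *
t=cv2.imread('pics/top0.png')
a=cv2.resize(t[190:265,165:240],None,fx=5.3,fy=5.3,interpolation=cv2.INTER_CUBIC)
b=cv2.resize(t[135:210,255:390],None,fx=5.3,fy=5.3,interpolation=cv2.INTER_CUBIC)[:,:]
c=np.zeros((600,800,3),np.uint8); s=cv2.imread('pics/side0.png')
b=cv2.resize(t[140:202,258:388],(650,310),interpolation=cv2.INTER_CUBIC)
c[:310,:650]=b
c[312:600,:288]=cv2.resize(t[204:256,178:230],(288,288),interpolation=cv2.INTER_CUBIC)
c[312:600,300:700]=cv2.resize(s[300:345,222:285],(400,288),interpolation=cv2.INTER_CUBIC)
cv2.imwrite('pics/c1.png',c)
for n,im in(('top',t),('side',s)):
    h=cv2.cvtColor(im,cv2.COLOR_BGR2HSV)
    for nm,lo,hi in(('red',(172,120,80),(180,255,255)),('red0',(0,150,80),(5,255,255)),('yel',(20,150,130),(32,255,255))):
        m=cv2.inRange(h,lo,hi);k,l,st,ce=cv2.connectedComponentsWithStats(m)
        for i in range(1,k):
            if st[i,4]>20:
                r=cv2.minAreaRect(np.argwhere(l==i)[:,::-1].astype(np.float32)); print(n,nm,ce[i].round(1),st[i,4],np.round(r[1],1),round(r[2]))
E
```

```text
top red0 [180.6  59.4] 71 [10.6 19.8] 49
top red0 [207.  108.8] 345 [20. 20.] 90
top red0 [194.9 220.7] 130 [23.7 13. ] 59
top yel [127.1  59.7] 71 [11.4 20.7] 41
top yel [332.9 158.2] 21 [7.1 2.8] 45
top yel [289.7 186.4] 189 [ 8.9 21.4] 48
top yel [457.8 223.7] 147 [26.1 13.3] 56
top yel [ 88.4 297.5] 148 [20.1  9.6] 77
top yel [ 71.7 299.9] 65 [11.3  7.6] 81
side red0 [132. 223.] 168 [25.3 19. ] 69
side red0 [181.8 232.3] 256 [17.  17.7] 45
side red0 [245.3 318.5] 89 [ 9. 20.] 90
side yel [402.2 172.1] 42 [11.5  3.9] 9
side yel [289.5 210.2] 86 [14.  5.] 90
side yel [ 86.1 251.7] 84 [ 8.9 21.5] 63
```

View pics/c1.png

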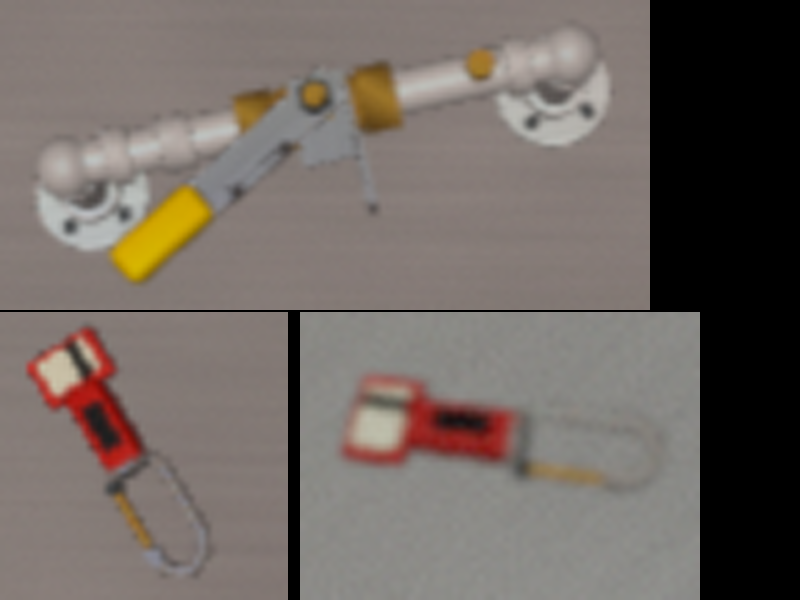

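The crop shows the red tag face up. Its plastic is at top-left, the hook points down-right with its end at top pixel (211,251), and the brass gate is on the left (tag -y) side. On the cock, the lever is about half open, with the nut at (321,159) and the fixed eye edge-on with its outer end at (332.6,181.6).

```bash
python3 - <<'E'
from h import *
o=lambda n,u,z:onz(n,[u],z)[0].round(4)
fl=[o('top',(277,183),.003),o('top',(368.6,162),.003)]
el=[o('top',(270.4,173),.1),o('top',(372,150.4),.1)]
fs=[o('side',(270.5,243.5),.003),o('side',(312.5,186.5),.003)]
for a in(fl,el,fs):
    d=a[0]-a[1];print(a,np.linalg.norm(d),'y-dir yaw',np.degrees(np.arctan2(-d[0],d[1])),'mid',(a[0]+a[1])/2)
print('nut',o('top',(321,159),.15),'sleeve',o('top',(289.7,186.4),.143),o('side',(289.5,210.2),.141),'eye',o('top',(332.6,181.6),.172))
a=o('top',(188.3,210.9),.012);b=o('top',(211.4,251.1),.008);d=b-a
print('tag',a,b,np.linalg.norm(d),np.degrees(np.arctan2(d[1],d[0])),'origin',a+d*47/128)
# side: paddle left end mid (353,420)->, hook end
S=lambda u,v:(222+(u-300)*63/400,300+(v-312)*45/288)
a=o('side',S(355,418),.012);b=o('side',S(662,446),.008);d=b-a
print('tag side',a,b,np.linalg.norm(d),np.degrees(np.arctan2(d[1],d[0])),'origin',a+d*47/128)
E
```

```text
[array([0.5619, 0.1497, 0.003 ]), array([ 0.6201, -0.0924,  0.003 ])] 0.24899728914186997 y-dir yaw 13.517213491425661 mid [0.591   0.02865 0.003  ]
[array([0.5742, 0.1534, 0.1   ]), array([ 0.6316, -0.0926,  0.1   ])] 0.25260791753228956 y-dir yaw 13.134022306396325 mid [0.6029 0.0304 0.1   ]
[array([0.5706, 0.151 , 0.003 ]), array([ 0.6278, -0.0946,  0.003 ])] 0.25217295651992505 y-dir yaw 13.110420730258175 mid [0.5992 0.0282 0.003 ]
nut [0.6004 0.0295 0.15  ] sleeve [0.5369 0.1014 0.143 ] [0.5325 0.1022 0.141 ] eye [0.5453 0.0021 0.172 ]
tag [0.4849 0.3809 0.012 ] [0.3806 0.3174 0.008 ] 0.12217503836709036 -148.66607925610282 origin [0.44660234 0.35758359 0.01053125]
tag side [0.4803 0.382  0.012 ] [0.3808 0.3083 0.008 ] 0.12388680317128212 -143.47252176988545 origin [0.44376484 0.35493828 0.01053125]
```

```bash
cat >> h.py <<'E'
from scipy.spatial.transform import Rotation as Ro
ST=np.array([.601,.0295]);YAW=13.1
def C(x,y): # cock frame mm -> world xy
    a=np.radians(YAW);return ST+np.array([[np.cos(a),-np.sin(a)],[np.sin(a),np.cos(a)]])@np.array([x,y])/1e3
def go(p,phi):
    s=observe();q=s['orientation'];R=Ro.from_quat([q[1],q[2],q[3],q[0]])
    f=np.radians(phi);T=Ro.from_matrix(np.array([[np.cos(f),np.sin(f),0],[np.sin(f),-np.cos(f),0],[0,0,-1.]]))
    d=R.inv().apply(np.array(p)-s['position'])*1e3;r=(R.inv()*T).as_rotvec()
    print('d',d.round(1),'r',r.round(3),'clock',s['clock'],'q',s['q'].round(2))
def lev(th,off,r=100,z=.122): # th deg open angle
    ph=YAW+90-th;a=np.radians(ph);u=np.array([np.cos(a),np.sin(a)]);v=np.array([-u[1],u[0]])
    return np.r_[ST+r/1e3*v+off/1e3*u,z],ph
E
python3 - <<'E'
from h import *
p,ph=lev(61,34);print(p,ph);p[2]=.24;go(p,ph)
E
```

```text
[0.55918452 0.12649209 0.122     ] 42.099999999999994
d [ 570.9 -571.1   -8.6] r [-0.002 -0.    -0.419] clock 0.1 q [ 1.36  0.51 -0.24  1.5   0.13  1.15 -0.15]
```

Call:
jog_arm(
  moves=[
    {"dx": 571, "dy": -571, "dz": -9, "rz": -0.419, "gripper": 0},
    {"dx": 571, "dy": -571, "dz": -9, "rz": -0.419},
    {"dx": 571, "dy": -571, "dz": -9, "rz": -0.419},
    {"dx": 571, "dy": -571, "dz": -9, "rz": -0.419},
    {"dx": 571, "dy": -571, "dz": -9, "rz": -0.419},
    {"dx": 571, "dy": -571, "dz": -9, "rz": -0.419},
    {"dx": 571, "dy": -571, "dz": -9, "rz": -0.419},
    {"dx": 571, "dy": -571, "dz": -9, "rz": -0.419},
    {"dx": 571, "dy": -571, "dz": -9, "rz": -0.419},
    {"dx": 571, "dy": -571, "dz": -9, "rz": -0.419},
    {"dx": 571, "dy": -571, "dz": -9, "rz": -0.419},
    {"dx": 571, "dy": -571, "dz": -9, "rz": -0.419},
  ],
)

```text
invalid input at $.moves[0]: expected keys gripper, dx, dy, dz, rx, ry, rz
```

```bash
python3 - <<'E'
from h import *
p,ph=lev(61,34);p[2]=.24;go(p,ph)
E
```

```text
d [ 570.9 -571.1   -8.6] r [-0.002 -0.    -0.419] clock 0.1 q [ 1.36  0.51 -0.24  1.5   0.13  1.15 -0.15]
```

All keys are needed in every row.

Call:
jog_arm(
  moves=[
    {"dx": 571, "dy": -571, "dz": -9, "rx": 0, "ry": 0, "rz": -0.419, "gripper": 0},
    {"dx": 571, "dy": -571, "dz": -9, "rx": 0, "ry": 0, "rz": -0.419, "gripper": 0},
    {"dx": 571, "dy": -571, "dz": -9, "rx": 0, "ry": 0, "rz": -0.419, "gripper": 0},
    {"dx": 571, "dy": -571, "dz": -9, "rx": 0, "ry": 0, "rz": -0.419, "gripper": 0},
    {"dx": 571, "dy": -571, "dz": -9, "rx": 0, "ry": 0, "rz": -0.419, "gripper": 0},
    {"dx": 571, "dy": -571, "dz": -9, "rx": 0, "ry": 0, "rz": -0.419, "gripper": 0},
    {"dx": 571, "dy": -571, "dz": -9, "rx": 0, "ry": 0, "rz": -0.419, "gripper": 0},
    {"dx": 571, "dy": -571, "dz": -9, "rx": 0, "ry": 0, "rz": -0.419, "gripper": 0},
    {"dx": 571, "dy": -571, "dz": -9, "rx": 0, "ry": 0, "rz": -0.419, "gripper": 0},
    {"dx": 571, "dy": -571, "dz": -9, "rx": 0, "ry": 0, "rz": -0.419, "gripper": 0},
    {"dx": 571, "dy": -571, "dz": -9, "rx": 0, "ry": 0, "rz": -0.419, "gripper": 0},
    {"dx": 571, "dy": -571, "dz": -9, "rx": 0, "ry": 0, "rz": -0.419, "gripper": 0},
  ],
)

```text
clock: 1.1
position: [0.4206, -0.1464, 0.2369]
orientation: [0.0, 0.933, 0.359, -0.0]
ft_force: [1.1, 0.0, 0.8]
width: 0.0001
finger_force: 0.0
```

```bash
python3 - <<'E'
from h import *
p,ph=lev(61,34);p[2]=.24;go(p,ph)
E
```

```text
d [ 285.7 -109.6   -3.2] r [ 0.  0. -0.] clock 1.1 q [ 0.7   0.25 -0.54  1.93  0.15  1.   -0.74]
```

Call:
jog_arm(
  moves=[
    {"dx": 286, "dy": -110, "dz": -3, "rx": 0, "ry": 0, "rz": 0, "gripper": 0},
    {"dx": 286, "dy": -110, "dz": -3, "rx": 0, "ry": 0, "rz": 0, "gripper": 0},
    {"dx": 286, "dy": -110, "dz": -3, "rx": 0, "ry": 0, "rz": 0, "gripper": 0},
    {"dx": 286, "dy": -110, "dz": -3, "rx": 0, "ry": 0, "rz": 0, "gripper": 0},
    {"dx": 286, "dy": -110, "dz": -3, "rx": 0, "ry": 0, "rz": 0, "gripper": 0},
    {"dx": 286, "dy": -110, "dz": -3, "rx": 0, "ry": 0, "rz": 0, "gripper": 0},
    {"dx": 286, "dy": -110, "dz": -3, "rx": 0, "ry": 0, "rz": 0, "gripper": 0},
    {"dx": 286, "dy": -110, "dz": -3, "rx": 0, "ry": 0, "rz": 0, "gripper": 0},
    {"dx": 286, "dy": -110, "dz": -3, "rx": 0, "ry": 0, "rz": 0, "gripper": 0},
    {"dx": 286, "dy": -110, "dz": -3, "rx": 0, "ry": 0, "rz": 0, "gripper": 0},
  ],
)

```text
clock: 1.93
position: [0.5585, 0.1259, 0.2391]
orientation: [-0.0, 0.933, 0.36, -0.001]
ft_force: [-0.4, -0.7, 0.2]
width: 0.0001
finger_force: 0.0
```

```bash
python3 - <<'E'
from h import *
p,ph=lev(61,34);go(p,ph);cv2.imwrite('pics/a.png',cv2.resize(read_camera('side')[120:270,220:370],(600,600),interpolation=cv2.INTER_CUBIC))
E
```

```text
d [1.100e+00 1.000e-01 1.171e+02] r [-0.001  0.001  0.002] clock 1.9333 q [ 0.12  0.46 -0.59  1.63  0.27  1.14 -1.37]
```

Call:
jog_arm(
  moves=[
    {"dx": 1, "dy": 0, "dz": 40, "rx": 0, "ry": 0, "rz": 0, "gripper": 0},
    {"dx": 1, "dy": 0, "dz": 80, "rx": 0, "ry": 0, "rz": 0, "gripper": 0},
    {"dx": 1, "dy": 0, "dz": 100, "rx": 0, "ry": 0, "rz": 0, "gripper": 0},
    {"dx": 1, "dy": 0, "dz": 112, "rx": 0, "ry": 0, "rz": 0, "gripper": 0},
    {"dx": 1, "dy": 0, "dz": 117, "rx": 0, "ry": 0, "rz": 0, "gripper": 0},
    {"dx": 1, "dy": 0, "dz": 117, "rx": 0, "ry": 0, "rz": 0, "gripper": 0},
  ],
)

```text
clock: 2.48
position: [0.5588, 0.1237, 0.122]
orientation: [0.0, 0.934, 0.358, -0.001]
ft_force: [-0.5, 0.1, -0.5]
width: -0.0001
finger_force: 0.0
```

```bash
python3 - <<'E'
from h import *
for t in (61,57,53,49,45,41,37,33,29,25,21,17,13,10,7,4,2): go(*lev(t,22))
print(observe()['ft_force'])
E
```

```text
d [-9.9 -1.8  0. ] r [-0.     0.002 -0.002] clock 2.4833 q [ 0.08  0.57 -0.53  1.78  0.37  0.88 -1.46]
d [-16.9  -3.1   0. ] r [-0.001  0.002 -0.072] clock 2.4833 q [ 0.08  0.57 -0.53  1.78  0.37  0.88 -1.46]
d [-24.   -3.9   0. ] r [-0.001  0.002 -0.142] clock 2.4833 q [ 0.08  0.57 -0.53  1.78  0.37  0.88 -1.46]
d [-31.2  -4.1   0.1] r [-0.001  0.002 -0.212] clock 2.4833 q [ 0.08  0.57 -0.53  1.78  0.37  0.88 -1.46]
d [-38.3  -3.9   0.1] r [-0.001  0.002 -0.281] clock 2.4833 q [ 0.08  0.57 -0.53  1.78  0.37  0.88 -1.46]
d [-45.4  -3.2   0.1] r [-0.001  0.002 -0.351] clock 2.4833 q [ 0.08  0.57 -0.53  1.78  0.37  0.88 -1.46]
d [-52.5  -2.    0.1] r [-0.001  0.002 -0.421] clock 2.4833 q [ 0.08  0.57 -0.53  1.78  0.37  0.88 -1.46]
d [-59.4  -0.3   0.1] r [-0.001  0.002 -0.491] clock 2.4833 q [ 0.08  0.57 -0.53  1.78  0.37  0.88 -1.46]
d [-66.2   1.9   0.1] r [-0.001  0.002 -0.561] clock 2.4833 q [ 0.08  0.57 -0.53  1.78  0.37  0.88 -1.46]
d [-72.8   4.5   0.2] r [-0.001  0.002 -0.63 ] clock 2.4833 q [ 0.08  0.57 -0.53  1.78  0.37  0.88 -1.46]
d [-79.3   7.6   0.2] r [-0.001  0.002 -0.7  ] clock 2.4833 q [ 0.08  0.57 -0.53  1.78  0.37  0.88 -1.46]
d [-85.5  11.2   0.2] r [-0.001  0.002 -0.77 ] clock 2.4833 q [ 0.08  0.57 -0.53  1.78  0.37  0.88 -1.46]
d [-91.4  15.1   0.2] r [-0.001  0.002 -0.84 ] clock 2.4833 q [ 0.08  0.57 -0.53  1.78  0.37  0.88 -1.46]
d [-95.7  18.4   0.2] r [-0.001  0.002 -0.892] clock 2.4833 q [ 0.08  0.57 -0.53  1.78  0.37  0.88 -1.46]
d [-99.8  21.8   0.2] r [-0.002  0.002 -0.945] clock 2.4833 q [ 0.08  0.57 -0.53  1.78  0.37  0.88 -1.46]
d [-103.7   25.5    0.2] r [-0.002  0.002 -0.997] clock 2.4833 q [ 0.08  0.57 -0.53  1.78  0.37  0.88 -1.46]
d [-106.2   28.1    0.2] r [-0.002  0.002 -1.032] clock 2.4833 q [ 0.08  0.57 -0.53  1.78  0.37  0.88 -1.46]
[-0.50042937  0.12858233 -0.5015434 ]
```

Call:
jog_arm(
  moves=[
    {"dx": -10, "dy": -2, "dz": 0, "rx": 0, "ry": 0, "rz": 0, "gripper": 0},
    {"dx": -17, "dy": -3, "dz": 0, "rx": 0, "ry": 0, "rz": -0.072, "gripper": 0},
    {"dx": -24, "dy": -4, "dz": 0, "rx": 0, "ry": 0, "rz": -0.142, "gripper": 0},
    {"dx": -31, "dy": -4, "dz": 0, "rx": 0, "ry": 0, "rz": -0.212, "gripper": 0},
    {"dx": -38, "dy": -4, "dz": 0, "rx": 0, "ry": 0, "rz": -0.281, "gripper": 0},
    {"dx": -45, "dy": -3, "dz": 0, "rx": 0, "ry": 0, "rz": -0.351, "gripper": 0},
  ],
)

```text
clock: 2.98
position: [0.525, 0.099, 0.1246]
orientation: [-0.0, 0.855, 0.518, 0.002]
ft_force: [0.7, 5.8, -2.4]
width: -0.0001
finger_force: 2.5
```

```bash
cat >> h.py <<'E'
def rel(t0,ts,off=22):
    p0,f0=lev(t0,off);a=np.radians(f0);X=np.array([np.cos(a),np.sin(a)]);Y=np.array([X[1],-X[0]])
    for t in ts:
        p,f=lev(t,off);d=(p-p0)[:2]*1e3;print(t,round(d@X,1),round(d@Y,1),round(-np.radians(f-f0),3))
E
python3 -c "
from h import *
rel(41,range(37,4,-4));rel(9,(7,5,3,1,0,-1,-2,-3))"
```

```text
37 -7.0 -1.3 -0.07
33 -14.1 -2.1 -0.14
29 -21.3 -2.4 -0.209
25 -28.4 -2.2 -0.279
21 -35.5 -1.5 -0.349
17 -42.6 -0.3 -0.419
13 -49.5 1.4 -0.489
9 -56.3 3.5 -0.559
5 -63.0 6.2 -0.628
7 -3.5 -0.7 -0.035
5 -7.0 -1.3 -0.07
3 -10.6 -1.8 -0.105
1 -14.1 -2.1 -0.14
0 -15.9 -2.2 -0.157
-1 -17.7 -2.3 -0.175
-2 -19.5 -2.4 -0.192
-3 -21.3 -2.4 -0.209
```

Call:
jog_arm(
  moves=[
    {"dx": -7, "dy": -1.3, "dz": 0, "rx": 0, "ry": 0, "rz": -0.07, "gripper": 0},
    {"dx": -14, "dy": -2, "dz": 0, "rx": 0, "ry": 0, "rz": -0.14, "gripper": 0},
    {"dx": -21, "dy": -2.4, "dz": 0, "rx": 0, "ry": 0, "rz": -0.209, "gripper": 0},
    {"dx": -28, "dy": -2, "dz": 0, "rx": 0, "ry": 0, "rz": -0.279, "gripper": 0},
    {"dx": -35, "dy": -1.5, "dz": 0, "rx": 0, "ry": 0, "rz": -0.349, "gripper": 0},
    {"dx": -42, "dy": 0, "dz": 0, "rx": 0, "ry": 0, "rz": -0.419, "gripper": 0},
    {"dx": -49.5, "dy": 1.4, "dz": 0, "rx": 0, "ry": 0, "rz": -0.489, "gripper": 0},
    {"dx": -56, "dy": 3.5, "dz": 0, "rx": 0, "ry": 0, "rz": -0.559, "gripper": 0},
    {"dx": -56, "dy": 3.5, "dz": 0, "rx": 0, "ry": 0, "rz": -0.559, "gripper": 0},
    {"dx": -56, "dy": 3.5, "dz": 0, "rx": 0, "ry": 0, "rz": -0.559, "gripper": 0},
  ],
)

```text
clock: 3.82
position: [0.5017, 0.0458, 0.124]
orientation: [0.001, 0.682, 0.732, 0.0]
ft_force: [-0.0, -0.2, -0.5]
width: -0.0002
finger_force: 0.0
```

```bash
python3 -c "
from h import *
go(*lev(9,22))"
```

```text
d [-1.3 -2.2  2. ] r [ 0.002  0.001 -0.001] clock 3.8167 q [ 0.41  0.54 -0.82  1.96  0.52  0.86 -0.62]
```

Call:
jog_arm(
  moves=[
    {"dx": -3.5, "dy": -1, "dz": 0, "rx": 0, "ry": 0, "rz": -0.035, "gripper": 0},
    {"dx": -7, "dy": -1.3, "dz": 0, "rx": 0, "ry": 0, "rz": -0.07, "gripper": 0},
    {"dx": -9, "dy": -1.5, "dz": 0, "rx": 0, "ry": 0, "rz": -0.09, "gripper": 0},
    {"dx": -10.5, "dy": -1.8, "dz": 0, "rx": 0, "ry": 0, "rz": -0.105, "gripper": 0},
  ],
)

```text
clock: 4.15
position: [0.5007, 0.0369, 0.1237]
orientation: [0.0, 0.641, 0.767, 0.001]
ft_force: [-1.2, 4.9, 3.4]
width: -0.0
finger_force: 2.2
```

```bash
python3 -c "
from h import *
go(*lev(3,22));rel(3,[2,1,0,-1])"
```

```text
d [-2.9 -2.6  1.7] r [ 0.002 -0.001  0.003] clock 4.15 q [ 0.44  0.55 -0.85  1.96  0.54  0.87 -0.52]
2 -1.7 -0.4 -0.017
1 -3.5 -0.7 -0.035
0 -5.3 -1.0 -0.052
-1 -7.0 -1.3 -0.07
```

Call:
jog_arm(
  moves=[
    {"dx": -1, "dy": 0, "dz": 0, "rx": 0, "ry": 0, "rz": -0.01, "gripper": 0},
    {"dx": -2, "dy": 0, "dz": 0, "rx": 0, "ry": 0, "rz": -0.02, "gripper": 0},
    {"dx": -3, "dy": 0, "dz": 0, "rx": 0, "ry": 0, "rz": -0.03, "gripper": 0},
  ],
)

```text
clock: 4.4
position: [0.5007, 0.0334, 0.123]
orientation: [0.0, 0.629, 0.777, 0.0]
ft_force: [-1.7, 3.8, 3.6]
width: -0.0002
finger_force: 2.3
```

Call:
jog_arm(
  moves=[
    {"dx": -1, "dy": 0, "dz": 0, "rx": 0, "ry": 0, "rz": 0, "gripper": 0},
    {"dx": -2, "dy": 0, "dz": 0, "rx": 0, "ry": 0, "rz": 0, "gripper": 0},
    {"dx": -2, "dy": 0, "dz": 0, "rx": 0, "ry": 0, "rz": 0, "gripper": 0},
  ],
)

```text
clock: 4.65
position: [0.501, 0.031, 0.1228]
orientation: [-0.0, 0.63, 0.777, -0.0]
ft_force: [-2.0, 3.2, 3.0]
width: 0.0001
finger_force: 2.1
```

```bash
python3 -c "
from h import *
go(*lev(0,22));cv2.imwrite('pics/l.png',np.hstack([cv2.resize(read_camera('top')[130:210,260:360],(500,400),interpolation=cv2.INTER_CUBIC),cv2.resize(read_camera('side')[170:250,260:320],(300,400),interpolation=cv2.INTER_CUBIC)]))"
```

```text
d [-2.2 -2.9  0.8] r [-0.   -0.   -0.02] clock 4.65 q [ 0.46  0.55 -0.86  1.96  0.55  0.87 -0.49]
```

View pics/l.png

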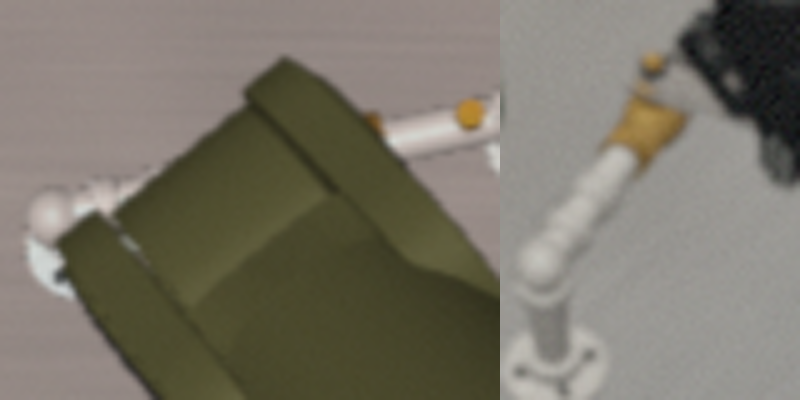

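The arm hides the lever in both views (the top shows only the arm over (300,175)), so I'll go on by feel until the stop.

Call:
jog_arm(
  moves=[
    {"dx": -1, "dy": 0, "dz": 0, "rx": 0, "ry": 0, "rz": -0.01, "gripper": 0},
    {"dx": -2, "dy": 0, "dz": 0, "rx": 0, "ry": 0, "rz": -0.02, "gripper": 0},
    {"dx": -2, "dy": 0, "dz": 0, "rx": 0, "ry": 0, "rz": -0.02, "gripper": 0},
  ],
)

```text
clock: 5.0
position: [0.5009, 0.0299, 0.1228]
orientation: [-0.001, 0.621, 0.784, 0.0]
ft_force: [-3.2, 6.4, 3.8]
width: 0.0003
finger_force: 3.4
```

Call:
jog_arm(
  moves=[
    {"dx": -1, "dy": 0, "dz": 0, "rx": 0, "ry": 0, "rz": 0, "gripper": 0},
    {"dx": -1.5, "dy": 0, "dz": 0, "rx": 0, "ry": 0, "rz": 0, "gripper": 0},
    {"dx": -1.5, "dy": 0, "dz": 0, "rx": 0, "ry": 0, "rz": 0, "gripper": 0},
  ],
)

```text
clock: 5.25
position: [0.5009, 0.0299, 0.1228]
orientation: [-0.001, 0.621, 0.784, 0.001]
ft_force: [-4.4, 10.0, 2.5]
width: -0.0001
finger_force: 5.4
```

Call:
jog_arm(
  moves=[
    {"dx": -1.5, "dy": 0, "dz": 0, "rx": 0, "ry": 0, "rz": 0, "gripper": 0},
    {"dx": -1.5, "dy": 0, "dz": 0, "rx": 0, "ry": 0, "rz": 0, "gripper": 0},
    {"dx": -1.5, "dy": 0, "dz": 0, "rx": 0, "ry": 0, "rz": 0, "gripper": 0},
  ],
)

```text
clock: 5.5
position: [0.501, 0.0298, 0.1228]
orientation: [-0.002, 0.62, 0.784, 0.001]
ft_force: [-5.4, 13.5, 3.0]
width: -0.0002
finger_force: 7.3
```

Call:
jog_arm(
  moves=[
    {"dx": 20, "dy": 0, "dz": 0, "rx": 0, "ry": 0, "rz": 0, "gripper": 0},
    {"dx": 20, "dy": 0, "dz": -40, "rx": 0, "ry": 0, "rz": 0, "gripper": 0},
    {"dx": 20, "dy": 0, "dz": -80, "rx": 0, "ry": 0, "rz": 0, "gripper": 40},
    {"dx": 20, "dy": 0, "dz": -110, "rx": 0, "ry": 0, "rz": 0, "gripper": 40},
    {"dx": 20, "dy": 0, "dz": -110, "rx": 0, "ry": 0, "rz": 0, "gripper": 40},
  ],
)

```text
clock: 5.92
position: [0.5003, 0.0458, 0.238]
orientation: [0.003, 0.622, 0.783, 0.002]
ft_force: [-0.2, 0.9, 0.8]
width: 0.0361
finger_force: 0.0
```

```bash
python3 - <<'E'
from h import *
go([.445,.357,.1],214); go([.445,.357,.1],103+180)
E
```

```text
d [316.   15.5 137.3] r [ 0.003  0.009 -1.936] clock 5.9167 q [ 0.53  0.42 -0.97  1.81  0.39  1.11 -0.35]
d [316.   15.5 137.3] r [-0.004  0.012 -3.14 ] clock 5.9167 q [ 0.53  0.42 -0.97  1.81  0.39  1.11 -0.35]
```

Call:
jog_arm(
  moves=[
    {"dx": 316, "dy": 15, "dz": 60, "rx": 0, "ry": 0, "rz": -1.936, "gripper": 42},
    {"dx": 316, "dy": 15, "dz": 60, "rx": 0, "ry": 0, "rz": -1.936, "gripper": 42},
    {"dx": 316, "dy": 15, "dz": 60, "rx": 0, "ry": 0, "rz": -1.936, "gripper": 42},
    {"dx": 316, "dy": 15, "dz": 60, "rx": 0, "ry": 0, "rz": -1.936, "gripper": 42},
    {"dx": 316, "dy": 15, "dz": 60, "rx": 0, "ry": 0, "rz": -1.936, "gripper": 42},
    {"dx": 316, "dy": 15, "dz": 60, "rx": 0, "ry": 0, "rz": -1.936, "gripper": 42},
    {"dx": 316, "dy": 15, "dz": 60, "rx": 0, "ry": 0, "rz": -1.936, "gripper": 42},
    {"dx": 316, "dy": 15, "dz": 60, "rx": 0, "ry": 0, "rz": -1.936, "gripper": 42},
    {"dx": 316, "dy": 15, "dz": 60, "rx": 0, "ry": 0, "rz": -1.936, "gripper": 42},
    {"dx": 316, "dy": 15, "dz": 60, "rx": 0, "ry": 0, "rz": -1.936, "gripper": 42},
    {"dx": 316, "dy": 15, "dz": 60, "rx": 0, "ry": 0, "rz": -1.936, "gripper": 42},
    {"dx": 316, "dy": 15, "dz": 60, "rx": 0, "ry": 0, "rz": -1.936, "gripper": 42},
  ],
)

```text
clock: 6.92
position: [0.4414, 0.3559, 0.1717]
orientation: [0.0, -0.082, 0.997, -0.001]
ft_force: [0.0, -0.3, -0.9]
width: 0.0417
finger_force: 0.0
```

```bash
python3 - <<'E'
from h import *
go([.445,.357,.06],214)
# lever check: top picture, yellow sleeve
t=read_camera('top');h=cv2.cvtColor(t,cv2.COLOR_BGR2HSV);m=cv2.inRange(h,(20,150,130),(32,255,255));k,l,st,ce=cv2.connectedComponentsWithStats(m)
for i in range(1,k):
    if st[i,4]>60:
        w=onz('top',[ce[i]],.144)[0];d=w[:2]-ST;print(ce[i].round(1),st[i,4],w.round(4),np.hypot(*d),np.degrees(np.arctan2(d[1],d[0]))%360-YAW-180)
cv2.imwrite('pics/t2.png',t);cv2.imwrite('pics/s2.png',read_camera('side'))
E
```

```text
d [ -3.7   0.8 111.7] r [-0.002 -0.    -0.43 ] clock 6.9167 q [-0.03  0.74 -1.24  1.74  0.74  1.23  0.27]
[126.9  60. ] 85 [0.8391 0.4994 0.144 ] 0.5267777784489185 -129.97585909164314
[328.5 194. ] 101 [0.52   0.0114 0.144 ] 0.08301176918005862 -0.5052739787053611
[457.9 223.8] 152 [ 0.4543 -0.2851  0.144 ] 0.3471114206635808 51.898374934695
[ 88.2 297.6] 151 [0.2756 0.5612 0.144 ] 0.6233683679976271 -71.6347286260282
[ 71.8 300. ] 66 [0.2694 0.5994 0.144 ] 0.6593582289676353 -72.91183436281938
```

The lever is shut: its sleeve at (328.5,194) lies 0.5° from the shut line. Next I'll turn and descend on the tag.

Call:
jog_arm(
  moves=[
    {"dx": -4, "dy": 1, "dz": 40, "rx": 0, "ry": 0, "rz": -0.43, "gripper": 42},
    {"dx": -4, "dy": 1, "dz": 80, "rx": 0, "ry": 0, "rz": -0.43, "gripper": 42},
    {"dx": -4, "dy": 1, "dz": 100, "rx": 0, "ry": 0, "rz": -0.43, "gripper": 42},
    {"dx": -4, "dy": 1, "dz": 112, "rx": 0, "ry": 0, "rz": -0.43, "gripper": 42},
    {"dx": -4, "dy": 1, "dz": 112, "rx": 0, "ry": 0, "rz": -0.43, "gripper": 42},
    {"dx": -4, "dy": 1, "dz": 112, "rx": 0, "ry": 0, "rz": -0.43, "gripper": 42},
  ],
)

```text
clock: 7.52
position: [0.4444, 0.3579, 0.0603]
orientation: [-0.001, -0.287, 0.958, -0.0]
ft_force: [-0.3, 0.3, 0.2]
width: 0.0419
finger_force: 0.0
```

```bash
python3 - <<'E'
from h import *
go([.445,.357,.005],214)
s=read_camera('side');t=read_camera('top')
cv2.imwrite('pics/p.png',np.hstack([cv2.resize(s[280:350,210:300],(450,350),interpolation=cv2.INTER_CUBIC),cv2.resize(t[195:265,170:240],(350,350),interpolation=cv2.INTER_CUBIC)]))
E
```

```text
d [-0.1 -1.  55.3] r [-0.    -0.001 -0.011] clock 7.5167 q [-0.05  0.92 -1.22  1.85  0.97  1.13  0.51]
```

View pics/p.png

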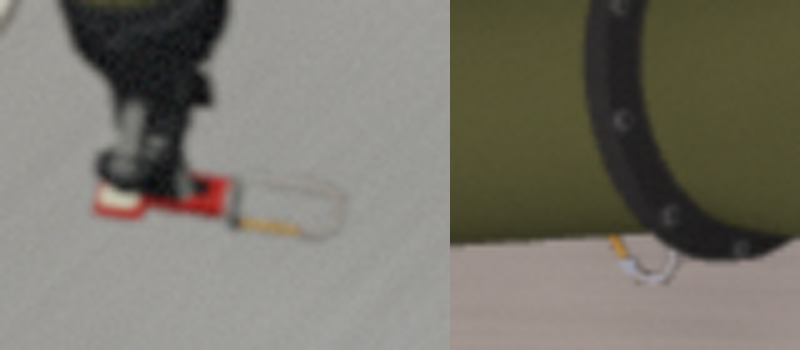

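The side crop shows the fingers (150,180) straight above the red grip, with the hook to the right. I'll descend and grip.

Call:
jog_arm(
  moves=[
    {"dx": 0, "dy": -1, "dz": 30, "rx": 0, "ry": 0, "rz": 0, "gripper": 42},
    {"dx": 0, "dy": -1, "dz": 45, "rx": 0, "ry": 0, "rz": 0, "gripper": 42},
    {"dx": 0, "dy": -1, "dz": 53, "rx": 0, "ry": 0, "rz": 0, "gripper": 42},
    {"dx": 0, "dy": -1, "dz": 56, "rx": 0, "ry": 0, "rz": 0, "gripper": 42},
    {"dx": 0, "dy": -1, "dz": 56, "rx": 0, "ry": 0, "rz": 0, "gripper": 10},
    {"dx": 0, "dy": -1, "dz": 56, "rx": 0, "ry": 0, "rz": 0, "gripper": 10},
    {"dx": 0, "dy": -1, "dz": 56, "rx": 0, "ry": 0, "rz": 0, "gripper": 10},
    {"dx": 0, "dy": -1, "dz": 56, "rx": 0, "ry": 0, "rz": 0, "gripper": 10},
    {"dx": 0, "dy": -1, "dz": 56, "rx": 0, "ry": 0, "rz": 0, "gripper": 10},
  ],
  newtons=60,
)

```text
clock: 8.37
position: [0.4452, 0.3585, 0.0063]
orientation: [0.001, -0.29, 0.957, 0.001]
ft_force: [0.5, -1.5, 7.4]
width: 0.0179
finger_force: 59.6
```

Call:
jog_arm(
  moves=[
    {"dx": 0, "dy": 0, "dz": -5, "rx": 0, "ry": 0, "rz": 0, "gripper": 10},
    {"dx": 0, "dy": 0, "dz": -40, "rx": 0, "ry": 0, "rz": 0, "gripper": 10},
    {"dx": 0, "dy": 0, "dz": -80, "rx": 0, "ry": 0, "rz": 0, "gripper": 10},
    {"dx": 0, "dy": 0, "dz": -120, "rx": 0, "ry": 0, "rz": 0, "gripper": 10},
    {"dx": 0, "dy": 0, "dz": -160, "rx": 0, "ry": 0, "rz": 0, "gripper": 10},
    {"dx": 0, "dy": 0, "dz": -194, "rx": 0, "ry": 0, "rz": 0, "gripper": 10},
    {"dx": 0, "dy": 0, "dz": -194, "rx": 0, "ry": 0, "rz": 0, "gripper": 10},
  ],
)

```text
clock: 8.95
position: [0.4451, 0.3609, 0.2063]
orientation: [0.004, -0.29, 0.957, 0.003]
ft_force: [0.5, 1.1, -0.8]
width: 0.0183
finger_force: 59.0
```

```bash
python3 - <<'E'
from h import *
# approach standoff: tag origin at cock (-95,-66): tool there
w=C(-100,-66);print(w);go([*w,.20],103.1)
cv2.imwrite('pics/s3.png',cv2.resize(read_camera('side')[250:340,200:320],(800,600),interpolation=cv2.INTER_CUBIC))
E
```

```text
[ 0.51856139 -0.05744754]
d [ 171.3 -388.8    3.6] r [0.011 0.003 1.931] clock 8.95 q [ 0.01  0.75 -1.35  1.68  0.76  1.33  0.68]
```

View pics/s3.png

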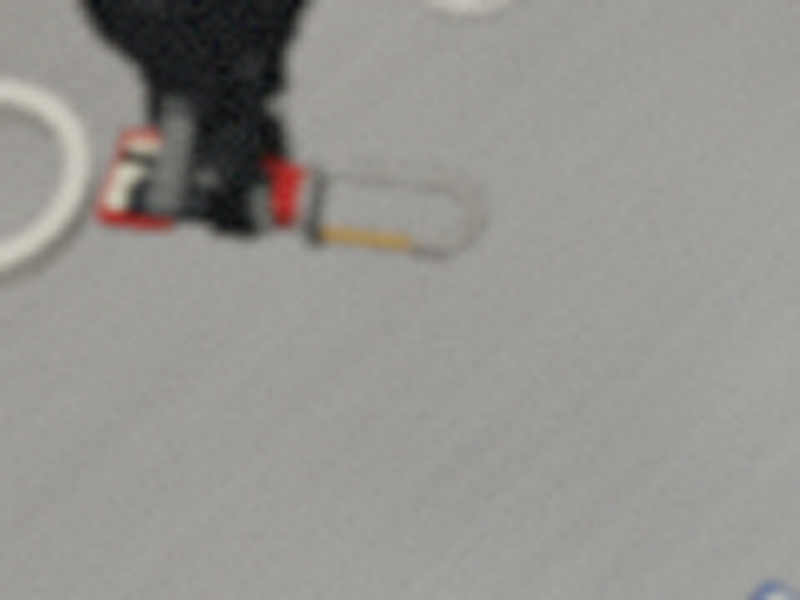

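The tag is firmly held across the grip: hook at (480,210), brass gate facing the camera at (370,238). Now to the standoff.

Call:
jog_arm(
  moves=[
    {"dx": 171, "dy": -389, "dz": -10, "rx": 0.011, "ry": 0, "rz": 1.931, "gripper": 10},
    {"dx": 171, "dy": -389, "dz": -10, "rx": 0.011, "ry": 0, "rz": 1.931, "gripper": 10},
    {"dx": 171, "dy": -389, "dz": -10, "rx": 0.011, "ry": 0, "rz": 1.931, "gripper": 10},
    {"dx": 171, "dy": -389, "dz": -10, "rx": 0.011, "ry": 0, "rz": 1.931, "gripper": 10},
    {"dx": 171, "dy": -389, "dz": -10, "rx": 0.011, "ry": 0, "rz": 1.931, "gripper": 10},
    {"dx": 171, "dy": -389, "dz": -10, "rx": 0.011, "ry": 0, "rz": 1.931, "gripper": 10},
    {"dx": 171, "dy": -389, "dz": -10, "rx": 0.011, "ry": 0, "rz": 1.931, "gripper": 10},
    {"dx": 171, "dy": -389, "dz": -10, "rx": 0.011, "ry": 0, "rz": 1.931, "gripper": 10},
    {"dx": 171, "dy": -389, "dz": -10, "rx": 0.011, "ry": 0, "rz": 1.931, "gripper": 10},
    {"dx": 171, "dy": -389, "dz": -10, "rx": 0.011, "ry": 0, "rz": 1.931, "gripper": 10},
    {"dx": 171, "dy": -389, "dz": -10, "rx": 0.011, "ry": 0, "rz": 1.931, "gripper": 10},
    {"dx": 171, "dy": -389, "dz": -10, "rx": 0.011, "ry": 0, "rz": 1.931, "gripper": 10},
  ],
)

```text
clock: 10.0
position: [0.5179, -0.0662, 0.2072]
orientation: [0.0, 0.447, 0.895, -0.005]
ft_force: [0.1, 1.1, -0.8]
width: 0.0182
finger_force: 59.1
```

```bash
python3 - <<'E'
from h import *
w=C(-100,-66);go([*w,.215],103.1)
E
```

```text
d [ 6.6  5.7 -7.9] r [-0.007  0.006  0.416] clock 10.0 q [ 0.77  0.55 -1.1   1.8   0.55  1.14  0.13]
```

Call:
jog_arm(
  moves=[
    {"dx": 7, "dy": 6, "dz": -8, "rx": -0.007, "ry": 0.006, "rz": 0.416, "gripper": 10},
    {"dx": 7, "dy": 6, "dz": -8, "rx": -0.007, "ry": 0.006, "rz": 0.416, "gripper": 10},
    {"dx": 7, "dy": 6, "dz": -8, "rx": -0.007, "ry": 0.006, "rz": 0.416, "gripper": 10},
    {"dx": 7, "dy": 6, "dz": -8, "rx": -0.007, "ry": 0.006, "rz": 0.416, "gripper": 10},
    {"dx": 7, "dy": 6, "dz": -8, "rx": -0.007, "ry": 0.006, "rz": 0.416, "gripper": 10},
  ],
)

```text
clock: 10.42
position: [0.5181, -0.0518, 0.2161]
orientation: [0.0, 0.617, 0.787, 0.0]
ft_force: [0.8, -0.5, -1.2]
width: 0.0185
finger_force: 59.1
```

```bash
python3 - <<'E'
from h import *
w=C(-100,-66);go([*w,.155],103.1)
s=read_camera('side');t=read_camera('top')
cv2.imwrite('pics/v_full_s.png',s);cv2.imwrite('pics/v_full_t.png',t)
# expected projections of hook end & nose tip with tool = tag origin
p=observe()['position'];tag=lambda x,y,z:np.r_[p[:2]+(C(-y,x)-ST),p[2]+z/1e3]
P=[tag(81,0,2),tag(59,-12,2),tag(26,-12,2),tag(22,0,2)]
ps=proj('side',P);pt=proj('top',P);print(ps.round(1),pt.round(1))
c=ps[1];x0,y0=int(c[0])-38,int(c[1])-30;cs=s[y0:y0+60,x0:x0+76]
d=pt[1];x1,y1=int(d[0])-38,int(d[1])-30;ct=t[y1:y1+60,x1:x1+76]
print(x0,y0,x1,y1)
cv2.imwrite('pics/v.png',np.hstack([cv2.resize(cs,(400,316),interpolation=cv2.INTER_CUBIC),cv2.resize(ct,(400,316),interpolation=cv2.INTER_CUBIC)]))
E
```

```text
d [-5.6 -1.  61.1] r [0.001 0.    0.012] clock 10.4167 q [ 0.71  0.5  -1.    1.79  0.46  1.11 -0.21]
[[317.  181.2]
 [317.  174.2]
 [322.8 166.4]
 [327.5 167. ]] [[320.6 199.8]
 [329.5 192.1]
 [344.6 188.8]
 [347.6 193.8]]
278 144 291 162
```

View pics/v.png

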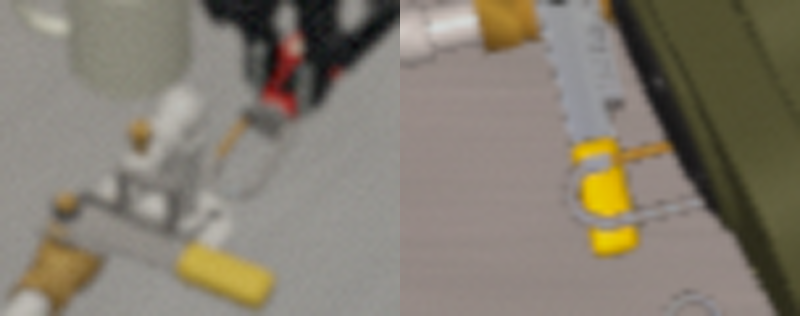

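Side crop: the hook is held level, gate (232,135), with the shut eyes beside the lever at (150,195). In the top crop the nose tip, where the brass ends, is at (618,158), which is image (332.4,192). The round end is at image (324.3,198) and the eyes' outer end at (617,103), image (332.2,181.6).

```bash
python3 - <<'E'
from h import *
p=observe()['position'];z=p[2]+.002
a=np.radians(YAW);R=np.array([[np.cos(a),np.sin(a)],[-np.sin(a),np.cos(a)]])
f=lambda q:(R@(q[:2]-ST)*1e3).round(1)
for u,tx in(((332.4,192),59),((324.3,198.1),81)):
    c=f(onz('top',[u],z)[0]);print('cock',c,'tag origin y',c[1]-tx)
print('tool',f(p),'eye outer end',f(onz('top',[(332.3,181.6)],.172)[0]))
E
```

```text
cock [-88.   -7.5] tag origin y -66.5
cock [-97.   12.2] tag origin y -68.8
tool [-98.9 -60.3] eye outer end [-60.3 -13.4]
```

Call:
jog_arm(
  moves=[
    {"dx": 3, "dy": 3, "dz": -1, "rx": 0, "ry": 0, "rz": 0.012, "gripper": 10},
    {"dx": 3, "dy": 3, "dz": 25, "rx": 0, "ry": 0, "rz": 0.012, "gripper": 10},
    {"dx": 3, "dy": 3, "dz": 45, "rx": 0, "ry": 0, "rz": 0.012, "gripper": 10},
    {"dx": 3, "dy": 3, "dz": 56, "rx": 0, "ry": 0, "rz": 0.012, "gripper": 10},
    {"dx": 3, "dy": 3, "dz": 61, "rx": 0, "ry": 0, "rz": 0.012, "gripper": 10},
    {"dx": 3, "dy": 3, "dz": 61, "rx": 0, "ry": 0, "rz": 0.012, "gripper": 10},
    {"dx": 3, "dy": 3, "dz": 61, "rx": 0, "ry": 0, "rz": 0.012, "gripper": 10},
    {"dx": 3, "dy": 3, "dz": 61, "rx": 0, "ry": 0, "rz": 0.012, "gripper": 10},
  ],
)

```text
clock: 11.18
position: [0.5219, -0.0476, 0.1567]
orientation: [0.001, 0.621, 0.784, 0.002]
ft_force: [-1.3, 0.2, -0.7]
width: 0.018
finger_force: 59.1
```

```bash
cat >> h.py <<'E'
def st():
    s=observe();a=np.radians(YAW);R=np.array([[np.cos(a),np.sin(a)],[-np.sin(a),np.cos(a)]])
    print('tool cock',(R@(s['position'][:2]-ST)*1e3).round(2),s['position'][2].round(4),'F cock',(R@s['ft_force'][:2]).round(2),s['ft_force'][2].round(1),'T',s['torque'].round(2),s['clock'].round(2))
E
python3 - <<'E'
from h import *
st();go([*C(-83,-57),.155],103.1)
t=read_camera('top');s=read_camera('side')
cv2.imwrite('pics/w.png',np.hstack([cv2.resize(s[150:210,280:340],(400,400),interpolation=cv2.INTER_CUBIC),cv2.resize(t[165:215,300:350],(400,400),interpolation=cv2.INTER_CUBIC)]))
E
```

```text
Traceback (most recent call last):
  File "h.py", line 33, in st
    print('tool cock',(R@(s['position'][:2]-ST)*1e3).round(2),s['position'][2].round(4),'F cock',(R@s['ft_force'][:2]).round(2),s['ft_force'][2].round(1),'T',s['torque'].round(2),s['clock'].round(2))
                                                                                                                                                                                   ^^^^^^^^^^^^^^^^
AttributeError: 'float' object has no attribute 'round'
```

```bash
sed -i "s/s\['clock'\].round(2)/s['clock']/" h.py
python3 - <<'E'
from h import *
st();go([*C(-83,-57),.155],103.1)
t=read_camera('top');s=read_camera('side')
cv2.imwrite('pics/w.png',np.hstack([cv2.resize(s[150:210,280:340],(400,400),interpolation=cv2.INTER_CUBIC),cv2.resize(t[165:215,300:350],(400,400),interpolation=cv2.INTER_CUBIC)]))
E
```

```text
tool cock [-94.54 -57.19] 0.1567 F cock [-1.25  0.54] -0.7 T [-0.03 -0.02 -0.  ] 11.1833
d [ 0.2 11.5  1.8] r [0.004 0.    0.002] clock 11.1833 q [ 0.65  0.56 -0.94  1.87  0.54  0.99 -0.3 ]
```

View pics/w.png

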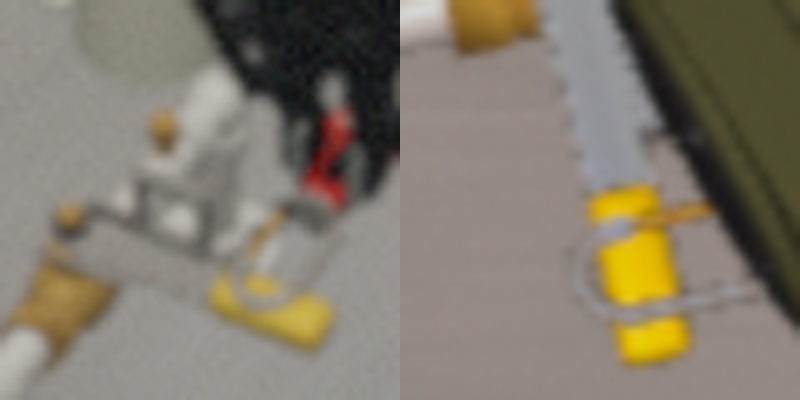

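Nose tip in top crop at (632,228), image (329,193.5). The hook's end lies over the yellow sleeve, level, with the eyes ahead of the gate. Next: approach by feel.

```bash
python3 - <<'E'
from h import *
a=np.radians(YAW);R=np.array([[np.cos(a),np.sin(a)],[-np.sin(a),np.cos(a)]])
print(R@(onz('top',[(329,193.5)],.158)[0][:2]-ST)*1e3)
E
```

```text
[-83.55319205  -0.49790414]
```

Call:
jog_arm(
  moves=[
    {"dx": 0, "dy": 5, "dz": 1, "rx": 0.004, "ry": 0, "rz": 0, "gripper": 10},
    {"dx": 0, "dy": 9, "dz": 1, "rx": 0.004, "ry": 0, "rz": 0, "gripper": 10},
    {"dx": 0, "dy": 12, "dz": 1, "rx": 0.004, "ry": 0, "rz": 0, "gripper": 10},
    {"dx": 0, "dy": 14, "dz": 1, "rx": 0.004, "ry": 0, "rz": 0, "gripper": 10},
    {"dx": 0, "dy": 15, "dz": 1, "rx": 0.004, "ry": 0, "rz": 0, "gripper": 10},
    {"dx": 0, "dy": 15, "dz": 1, "rx": 0.004, "ry": 0, "rz": 0, "gripper": 10},
  ],
)

```text
clock: 11.78
position: [0.536, -0.0442, 0.1548]
orientation: [-0.001, 0.621, 0.784, -0.0]
ft_force: [-0.1, 0.2, -1.2]
width: 0.0181
finger_force: 59.1
```

```bash
python3 -c "
from h import *
st()"
```

```text
tool cock [-79.97 -57.09] 0.1548 F cock [-0.07  0.17] -1.2 T [0.05 0.01 0.01] 11.7833
```

Call:
jog_arm(
  moves=[
    {"dx": 0, "dy": 2, "dz": 0, "rx": 0, "ry": 0, "rz": 0, "gripper": 10},
    {"dx": 0, "dy": 4, "dz": 0, "rx": 0, "ry": 0, "rz": 0, "gripper": 10},
    {"dx": 0, "dy": 6, "dz": 0, "rx": 0, "ry": 0, "rz": 0, "gripper": 10},
    {"dx": 0, "dy": 6, "dz": 0, "rx": 0, "ry": 0, "rz": 0, "gripper": 10},
  ],
)

```text
clock: 12.12
position: [0.5421, -0.0429, 0.1548]
orientation: [-0.0, 0.621, 0.784, -0.0]
ft_force: [0.2, -0.2, -0.5]
width: 0.0178
finger_force: 59.1
```

```bash
python3 -c "
from h import *
st()"
```

```text
tool cock [-73.79 -57.18] 0.1548 F cock [ 0.12 -0.23] -0.5 T [ 0.01 -0.01 -0.01] 12.1167
```

Call:
jog_arm(
  moves=[
    {"dx": 0, "dy": 1, "dz": 0, "rx": 0, "ry": 0, "rz": 0, "gripper": 10},
    {"dx": 0, "dy": 2, "dz": 0, "rx": 0, "ry": 0, "rz": 0, "gripper": 10},
    {"dx": 0, "dy": 2, "dz": 0, "rx": 0, "ry": 0, "rz": 0, "gripper": 10},
  ],
)

```text
clock: 12.37
position: [0.5429, -0.0428, 0.1546]
orientation: [-0.001, 0.621, 0.784, -0.001]
ft_force: [-2.2, -0.8, 0.5]
width: 0.0181
finger_force: 59.2
```

Call:
jog_arm(
  moves=[
    {"dx": 0, "dy": 1, "dz": 0, "rx": 0, "ry": 0, "rz": 0, "gripper": 10},
    {"dx": 0, "dy": 2, "dz": 0, "rx": 0, "ry": 0, "rz": 0, "gripper": 10},
    {"dx": 0, "dy": 2, "dz": 0, "rx": 0, "ry": 0, "rz": 0, "gripper": 10},
  ],
)

```text
clock: 12.62
position: [0.5451, -0.0424, 0.1546]
orientation: [-0.001, 0.621, 0.784, -0.001]
ft_force: [-4.3, -1.6, -0.0]
width: 0.018
finger_force: 59.2
```

```bash
python3 -c "
from h import *
st()"
```

```text
tool cock [-70.78 -57.37] 0.1546 F cock [-4.59 -0.61] -0.0 T [-0.32  0.92  0.19] 12.6167
```

Call:
jog_arm(
  moves=[
    {"dx": 0, "dy": 1, "dz": 0, "rx": 0, "ry": 0, "rz": 0, "gripper": 10},
    {"dx": 0, "dy": 2, "dz": 0, "rx": 0, "ry": 0, "rz": 0, "gripper": 10},
    {"dx": 0, "dy": 3, "dz": 0, "rx": 0, "ry": 0, "rz": 0, "gripper": 10},
    {"dx": 0, "dy": 3, "dz": 0, "rx": 0, "ry": 0, "rz": 0, "gripper": 10},
  ],
)

```text
clock: 12.95
position: [0.548, -0.0416, 0.1546]
orientation: [-0.001, 0.621, 0.784, -0.001]
ft_force: [-5.7, -1.3, 0.2]
width: 0.0182
finger_force: 59.3
```

```bash
python3 -c "
from h import *
st()"
```

```text
tool cock [-67.77 -57.22] 0.1546 F cock [-5.86  0.  ] 0.2 T [-0.24  1.04  0.19] 12.95
```

Call:
jog_arm(
  moves=[
    {"dx": -1, "dy": 0, "dz": 0, "rx": 0, "ry": 0, "rz": 0, "gripper": 10},
    {"dx": -2, "dy": 0, "dz": 0, "rx": 0, "ry": 0, "rz": 0, "gripper": 10},
    {"dx": -2, "dy": 0, "dz": 0, "rx": 0, "ry": 0, "rz": 0, "gripper": 10},
  ],
)

```text
clock: 13.2
position: [0.5484, -0.0434, 0.1545]
orientation: [-0.001, 0.621, 0.784, -0.001]
ft_force: [-4.1, 0.1, -1.8]
width: 0.0182
finger_force: 59.2
```

```bash
python3 -c "
from h import *
st()"
```

```text
tool cock [-67.78 -59.08] 0.1545 F cock [-3.95  1.01] -1.8 T [-0.18  1.08  0.27] 13.2
```

Call:
jog_arm(
  moves=[
    {"dx": -0.5, "dy": 0, "dz": 0, "rx": 0, "ry": 0, "rz": 0, "gripper": 10},
    {"dx": -1, "dy": 0, "dz": 0, "rx": 0, "ry": 0, "rz": 0, "gripper": 10},
    {"dx": -1, "dy": 0, "dz": 0, "rx": 0, "ry": 0, "rz": 0, "gripper": 10},
  ],
)

```text
clock: 13.45
position: [0.5488, -0.0443, 0.1546]
orientation: [-0.001, 0.621, 0.784, -0.001]
ft_force: [-4.5, -0.7, -1.7]
width: 0.0184
finger_force: 59.1
```

```bash
python3 -c "
from h import *
st()"
```

```text
tool cock [-67.53 -60.01] 0.1546 F cock [-4.53  0.31] -1.7 T [-0.07  1.08  0.23] 13.45
```

Sliding freely; 1 mm at a time.

Call:
jog_arm(
  moves=[
    {"dx": -0.5, "dy": 0, "dz": 0, "rx": 0, "ry": 0, "rz": 0, "gripper": 10},
    {"dx": -1, "dy": 0, "dz": 0, "rx": 0, "ry": 0, "rz": 0, "gripper": 10},
    {"dx": -1, "dy": 0, "dz": 0, "rx": 0, "ry": 0, "rz": 0, "gripper": 10},
  ],
)

```text
clock: 13.7
position: [0.5494, -0.0454, 0.1548]
orientation: [-0.001, 0.621, 0.784, -0.001]
ft_force: [-5.6, 0.4, -1.1]
width: 0.0181
finger_force: 59.1
```

```bash
python3 -c "
from h import *
st()"
```

```text
tool cock [-67.25 -61.26] 0.1548 F cock [-5.34  1.68] -1.1 T [-0.02  0.99  0.29] 13.7
```

Call:
jog_arm(
  moves=[
    {"dx": -0.5, "dy": 0, "dz": 0, "rx": 0, "ry": 0, "rz": 0, "gripper": 10},
    {"dx": -1, "dy": 0, "dz": 0, "rx": 0, "ry": 0, "rz": 0, "gripper": 10},
    {"dx": -1, "dy": 0, "dz": 0, "rx": 0, "ry": 0, "rz": 0, "gripper": 10},
  ],
)

```text
clock: 13.95
position: [0.5498, -0.0465, 0.1549]
orientation: [-0.0, 0.621, 0.784, -0.0]
ft_force: [-4.5, -0.3, -1.2]
width: 0.018
finger_force: 59.1
```

```bash
python3 -c "
from h import *
st()"
```

```text
tool cock [-67.06 -62.43] 0.1549 F cock [-4.49  0.69] -1.2 T [-0.09  0.91  0.2 ] 13.95
```

Call:
jog_arm(
  moves=[
    {"dx": -0.5, "dy": 0, "dz": 0, "rx": 0, "ry": 0, "rz": 0, "gripper": 10},
    {"dx": -1, "dy": 0, "dz": 0, "rx": 0, "ry": 0, "rz": 0, "gripper": 10},
    {"dx": -1, "dy": 0, "dz": 0, "rx": 0, "ry": 0, "rz": 0, "gripper": 10},
  ],
)

```text
clock: 14.2
position: [0.55, -0.0474, 0.1548]
orientation: [-0.0, 0.621, 0.784, -0.0]
ft_force: [-3.0, -0.1, -0.9]
width: 0.0179
finger_force: 59.1
```

```bash
python3 -c "
from h import *
st()"
```

```text
tool cock [-67.1  -63.39] 0.1548 F cock [-2.91  0.6 ] -0.9 T [-0.08  0.85  0.18] 14.2
```

Call:
jog_arm(
  moves=[
    {"dx": -0.5, "dy": 0, "dz": 0, "rx": 0, "ry": 0, "rz": 0, "gripper": 10},
    {"dx": -1, "dy": 0, "dz": 0, "rx": 0, "ry": 0, "rz": 0, "gripper": 10},
    {"dx": -1, "dy": 0, "dz": 0, "rx": 0, "ry": 0, "rz": 0, "gripper": 10},
  ],
)

```text
clock: 14.45
position: [0.5502, -0.0484, 0.1549]
orientation: [-0.0, 0.621, 0.784, -0.0]
ft_force: [-3.1, 0.4, -1.4]
width: 0.018
finger_force: 59.1
```

```bash
python3 -c "
from h import *
st()"
```

```text
tool cock [-67.11 -64.35] 0.1549 F cock [-2.9   1.14] -1.4 T [-0.04  0.82  0.19] 14.45
```

Call:
jog_arm(
  moves=[
    {"dx": -0.5, "dy": 0, "dz": 0, "rx": 0, "ry": 0, "rz": 0, "gripper": 10},
    {"dx": -1, "dy": 0, "dz": 0, "rx": 0, "ry": 0, "rz": 0, "gripper": 10},
    {"dx": -1, "dy": 0, "dz": 0, "rx": 0, "ry": 0, "rz": 0, "gripper": 10},
  ],
)

```text
clock: 14.7
position: [0.5503, -0.0488, 0.1548]
orientation: [-0.001, 0.621, 0.784, -0.0]
ft_force: [-3.3, 1.8, -1.2]
width: 0.0181
finger_force: 59.1
```

```bash
python3 -c "
from h import *
st()"
```

```text
tool cock [-67.11 -64.75] 0.1548 F cock [-2.84  2.49] -1.2 T [0.37 0.88 0.18] 14.7
```

Call:
jog_arm(
  moves=[
    {"dx": -0.5, "dy": 0, "dz": 0, "rx": 0, "ry": 0, "rz": 0, "gripper": 10},
    {"dx": -1, "dy": 0, "dz": 0, "rx": 0, "ry": 0, "rz": 0, "gripper": 10},
    {"dx": -1, "dy": 0, "dz": 0, "rx": 0, "ry": 0, "rz": 0, "gripper": 10},
  ],
)

```text
clock: 14.95
position: [0.5504, -0.0488, 0.1548]
orientation: [-0.001, 0.62, 0.784, 0.0]
ft_force: [-4.6, 4.6, -1.7]
width: 0.0181
finger_force: 59.1
```

```bash
python3 -c "
from h import *
st()"
```

```text
tool cock [-67.04 -64.82] 0.1548 F cock [-3.47  5.57] -1.7 T [0.91 1.01 0.24] 14.95
```

Nose end felt at tool y = -64.7. Backing off to leave a 1.6 mm gap, then pressing in by feel.

Call:
jog_arm(
  moves=[
    {"dx": 1.5, "dy": 0, "dz": 0, "rx": 0, "ry": 0, "rz": 0, "gripper": 10},
    {"dx": 3, "dy": 0, "dz": 0, "rx": 0, "ry": 0, "rz": 0, "gripper": 10},
    {"dx": 3, "dy": 0, "dz": 0, "rx": 0, "ry": 0, "rz": 0, "gripper": 10},
    {"dx": 3, "dy": 1, "dz": 0, "rx": 0, "ry": 0, "rz": 0, "gripper": 10},
    {"dx": 3, "dy": 2, "dz": 0, "rx": 0, "ry": 0, "rz": 0, "gripper": 10},
    {"dx": 3, "dy": 2, "dz": 0, "rx": 0, "ry": 0, "rz": 0, "gripper": 10},
  ],
  newtons=90,
)

```text
clock: 15.45
position: [0.552, -0.0473, 0.1548]
orientation: [-0.0, 0.621, 0.784, -0.001]
ft_force: [-2.9, -3.2, -1.3]
width: 0.0166
finger_force: 92.1
```

```bash
python3 -c "
from h import *
st();go([*C(-65,-63.1),.155],103.1)"
```

```text
tool cock [-65.18 -63.67] 0.1548 F cock [-3.54 -2.44] -1.3 T [-0.62  0.72  0.19] 15.45
d [ 0.6  0.2 -0.2] r [-0.002  0.     0.002] clock 15.45 q [ 0.61  0.6  -0.92  1.79  0.56  1.03 -0.29]
```

Call:
jog_arm(
  moves=[
    {"dx": 0.7, "dy": 0, "dz": 0, "rx": 0, "ry": 0, "rz": 0, "gripper": 10},
    {"dx": 0.7, "dy": 1, "dz": 0, "rx": 0, "ry": 0, "rz": 0, "gripper": 10},
    {"dx": 0.7, "dy": 1.5, "dz": 0, "rx": 0, "ry": 0, "rz": 0, "gripper": 10},
    {"dx": 0.7, "dy": 1.5, "dz": 0, "rx": 0, "ry": 0, "rz": 0, "gripper": 10},
  ],
)

```text
clock: 15.78
position: [0.5532, -0.046, 0.1548]
orientation: [-0.0, 0.621, 0.784, -0.001]
ft_force: [-2.3, -3.7, -1.6]
width: 0.0173
finger_force: 92.0
```

```bash
python3 -c "
from h import *
st()"
```

```text
tool cock [-63.71 -62.7 ] 0.1548 F cock [-3.08 -3.12] -1.6 T [-0.83  0.68  0.21] 15.7833
```

Call:
jog_arm(
  moves=[
    {"dx": 0, "dy": 0.5, "dz": 0, "rx": 0, "ry": 0, "rz": 0, "gripper": 10},
    {"dx": 0, "dy": 1, "dz": 0, "rx": 0, "ry": 0, "rz": 0, "gripper": 10},
    {"dx": 0, "dy": 1, "dz": 0, "rx": 0, "ry": 0, "rz": 0, "gripper": 10},
  ],
)

```text
clock: 16.03
position: [0.5541, -0.0455, 0.1548]
orientation: [-0.001, 0.621, 0.784, -0.001]
ft_force: [-3.5, -3.1, -1.4]
width: 0.0172
finger_force: 92.0
```

```bash
python3 -c "
from h import *
st()"
```

```text
tool cock [-62.7  -62.45] 0.1548 F cock [-4.12 -2.22] -1.4 T [-0.79  0.75  0.23] 16.0333
```

Call:
jog_arm(
  moves=[
    {"dx": -0.5, "dy": 0.5, "dz": 0, "rx": 0, "ry": 0, "rz": 0, "gripper": 10},
    {"dx": -0.5, "dy": 1, "dz": 0, "rx": 0, "ry": 0, "rz": 0, "gripper": 10},
    {"dx": -0.5, "dy": 1, "dz": 0, "rx": 0, "ry": 0, "rz": 0, "gripper": 10},
  ],
)

```text
clock: 16.28
position: [0.5549, -0.0453, 0.1547]
orientation: [-0.001, 0.621, 0.784, -0.0]
ft_force: [-5.3, -1.5, -2.3]
width: 0.0171
finger_force: 92.0
```

```bash
python3 -c "
from h import *
st()"
```

```text
tool cock [-61.83 -62.43] 0.1547 F cock [-5.46 -0.23] -2.3 T [-0.38  1.04  0.2 ] 16.2833
```

Call:
jog_arm(
  moves=[
    {"dx": 0, "dy": 0.4, "dz": 0, "rx": 0, "ry": 0, "rz": 0, "gripper": 10},
    {"dx": 0, "dy": 0.7, "dz": 0, "rx": 0, "ry": 0, "rz": 0, "gripper": 10},
    {"dx": 0, "dy": 0.7, "dz": 0, "rx": 0, "ry": 0, "rz": 0, "gripper": 10},
  ],
)

```text
clock: 16.53
position: [0.5555, -0.0451, 0.1547]
orientation: [-0.001, 0.621, 0.784, -0.0]
ft_force: [-5.1, -1.7, -1.9]
width: 0.0171
finger_force: 92.0
```

```bash
python3 -c "
from h import *
st()"
```

```text
tool cock [-61.2  -62.32] 0.1547 F cock [-5.39 -0.47] -1.9 T [-0.25  1.13  0.24] 16.5333
```

Call:
jog_arm(
  moves=[
    {"dx": 0, "dy": 0.3, "dz": 0, "rx": 0, "ry": 0, "rz": 0, "gripper": 10},
    {"dx": 0, "dy": 0.6, "dz": 0, "rx": 0, "ry": 0, "rz": 0, "gripper": 10},
    {"dx": 0, "dy": 0.6, "dz": 0, "rx": 0, "ry": 0, "rz": 0, "gripper": 10},
  ],
)

```text
clock: 16.78
position: [0.556, -0.0449, 0.1547]
orientation: [-0.001, 0.621, 0.784, -0.001]
ft_force: [-4.6, -0.5, -1.7]
width: 0.0169
finger_force: 92.0
```

```bash
python3 -c "
from h import *
st()"
```

```text
tool cock [-60.72 -62.22] 0.1547 F cock [-4.61  0.55] -1.7 T [-0.23  1.2   0.25] 16.7833
```

Call:
jog_arm(
  moves=[
    {"dx": 0, "dy": 0.3, "dz": 0, "rx": 0, "ry": 0, "rz": 0, "gripper": 10},
    {"dx": 0, "dy": 0.6, "dz": 0, "rx": 0, "ry": 0, "rz": 0, "gripper": 10},
    {"dx": 0, "dy": 0.6, "dz": 0, "rx": 0, "ry": 0, "rz": 0, "gripper": 10},
  ],
)

```text
clock: 17.03
position: [0.5566, -0.0448, 0.1547]
orientation: [-0.001, 0.621, 0.784, -0.001]
ft_force: [-4.9, -1.0, -1.1]
width: 0.0169
finger_force: 92.0
```

```bash
python3 -c "
from h import *
st()"
```

```text
tool cock [-60.12 -62.3 ] 0.1547 F cock [-5.    0.12] -1.1 T [-0.31  1.17  0.23] 17.0333
```

Call:
jog_arm(
  moves=[
    {"dx": 0, "dy": 0.3, "dz": 0, "rx": 0, "ry": 0, "rz": 0, "gripper": 10},
    {"dx": 0, "dy": 0.5, "dz": 0, "rx": 0, "ry": 0, "rz": 0, "gripper": 10},
    {"dx": 0, "dy": 0.5, "dz": 0, "rx": 0, "ry": 0, "rz": 0, "gripper": 10},
  ],
)

```text
clock: 17.28
position: [0.5571, -0.0447, 0.1547]
orientation: [-0.001, 0.621, 0.784, -0.001]
ft_force: [-4.9, -0.8, -0.9]
width: 0.0168
finger_force: 92.0
```

```bash
python3 -c "
from h import *
st()"
```

```text
tool cock [-59.6  -62.33] 0.1547 F cock [-4.95  0.34] -0.9 T [-0.29  1.17  0.26] 17.2833
```

Call:
jog_arm(
  moves=[
    {"dx": 0, "dy": 0.3, "dz": 0, "rx": 0, "ry": 0, "rz": 0, "gripper": 10},
    {"dx": 0, "dy": 0.5, "dz": 0, "rx": 0, "ry": 0, "rz": 0, "gripper": 10},
    {"dx": 0, "dy": 0.5, "dz": 0, "rx": 0, "ry": 0, "rz": 0, "gripper": 10},
  ],
)

```text
clock: 17.53
position: [0.5572, -0.0447, 0.1546]
orientation: [-0.001, 0.621, 0.784, -0.001]
ft_force: [-5.5, -1.0, -0.9]
width: 0.0171
finger_force: 92.1
```

```bash
python3 -c "
from h import *
st()"
```

```text
tool cock [-59.43 -62.33] 0.1546 F cock [-5.58  0.31] -0.9 T [-0.32  1.38  0.31] 17.5333
```

Hard stop felt. Now sliding the bars towards the round end.

Call:
jog_arm(
  moves=[
    {"dx": -1, "dy": 0.2, "dz": 0, "rx": 0, "ry": 0, "rz": 0, "gripper": 10},
    {"dx": -2, "dy": 0.2, "dz": 0, "rx": 0, "ry": 0, "rz": 0, "gripper": 10},
    {"dx": -3, "dy": 0.2, "dz": 0, "rx": 0, "ry": 0, "rz": 0, "gripper": 10},
    {"dx": -3, "dy": 0.2, "dz": 0, "rx": 0, "ry": 0, "rz": 0, "gripper": 10},
  ],
)

```text
clock: 17.87
position: [0.559, -0.048, 0.1548]
orientation: [-0.0, 0.621, 0.784, -0.0]
ft_force: [-4.7, -1.9, -1.8]
width: 0.0169
finger_force: 92.1
```

```bash
python3 -c "
from h import *
st()"
```

```text
tool cock [-58.49 -65.96] 0.1548 F cock [-5.04 -0.75] -1.8 T [-0.46  0.77  0.27] 17.8667
```

Past the nose tip with no snag. Continue.

Call:
jog_arm(
  moves=[
    {"dx": -1.5, "dy": 0, "dz": 0, "rx": 0, "ry": 0, "rz": 0, "gripper": 10},
    {"dx": -3, "dy": 0, "dz": 0, "rx": 0, "ry": 0, "rz": 0, "gripper": 10},
    {"dx": -4, "dy": 0, "dz": 0, "rx": 0, "ry": 0, "rz": 0, "gripper": 10},
    {"dx": -4, "dy": 0, "dz": 0, "rx": 0, "ry": 0, "rz": 0, "gripper": 10},
  ],
)

```text
clock: 18.2
position: [0.5612, -0.0518, 0.1553]
orientation: [0.0, 0.621, 0.784, 0.001]
ft_force: [-0.7, 0.2, -1.6]
width: 0.0171
finger_force: 92.0
```

```bash
python3 -c "
from h import *
st()"
```

```text
tool cock [-57.2  -70.13] 0.1553 F cock [-0.68  0.34] -1.6 T [ 0.03 -0.01 -0.03] 18.2
```

Call:
jog_arm(
  moves=[
    {"dx": -1.5, "dy": 0, "dz": 0, "rx": 0, "ry": 0, "rz": 0, "gripper": 10},
    {"dx": -3, "dy": 0, "dz": 0, "rx": 0, "ry": 0, "rz": 0, "gripper": 10},
    {"dx": -4, "dy": 0, "dz": 0, "rx": 0, "ry": 0, "rz": 0, "gripper": 10},
    {"dx": -4, "dy": 0, "dz": 0, "rx": 0, "ry": 0, "rz": 0, "gripper": 10},
  ],
)

```text
clock: 18.53
position: [0.561, -0.0561, 0.1548]
orientation: [-0.0, 0.621, 0.784, -0.0]
ft_force: [0.5, -0.5, -0.7]
width: 0.0173
finger_force: 92.0
```

```bash
python3 -c "
from h import *
st()"
```

```text
tool cock [-58.41 -74.29] 0.1548 F cock [ 0.35 -0.58] -0.7 T [-0.04 -0.01 -0.03] 18.5333
```

Call:
jog_arm(
  moves=[
    {"dx": -1.5, "dy": 0, "dz": 0, "rx": 0, "ry": 0, "rz": 0, "gripper": 10},
    {"dx": -3, "dy": 0, "dz": 0, "rx": 0, "ry": 0, "rz": 0, "gripper": 10},
    {"dx": -4, "dy": 0, "dz": 0, "rx": 0, "ry": 0, "rz": 0, "gripper": 10},
    {"dx": -4, "dy": 0, "dz": 0, "rx": 0, "ry": 0, "rz": 0, "gripper": 10},
  ],
)

```text
clock: 18.87
position: [0.5617, -0.0601, 0.1548]
orientation: [-0.001, 0.621, 0.784, -0.001]
ft_force: [0.3, -0.0, -0.8]
width: 0.0172
finger_force: 92.0
```

Call:
jog_arm(
  moves=[
    {"dx": -1, "dy": 0, "dz": 0, "rx": 0, "ry": 0, "rz": 0, "gripper": 10},
    {"dx": -2, "dy": 0, "dz": 0, "rx": 0, "ry": 0, "rz": 0, "gripper": 10},
    {"dx": -2, "dy": 0, "dz": 0, "rx": 0, "ry": 0, "rz": 0, "gripper": 10},
  ],
)

```text
clock: 19.12
position: [0.5618, -0.0608, 0.1548]
orientation: [-0.001, 0.621, 0.784, -0.0]
ft_force: [-0.5, 3.5, -2.1]
width: 0.0172
finger_force: 92.0
```

```bash
python3 -c "
from h import *
st()"
```

```text
tool cock [-58.61 -79.07] 0.1548 F cock [0.26 3.53] -2.1 T [0.68 0.21 0.03] 19.1167
```

Call:
jog_arm(
  moves=[
    {"dx": -0.7, "dy": 0, "dz": 0, "rx": 0, "ry": 0, "rz": 0, "gripper": 10},
    {"dx": -1.5, "dy": 0, "dz": 0, "rx": 0, "ry": 0, "rz": 0, "gripper": 10},
    {"dx": -1.5, "dy": 0, "dz": 0, "rx": 0, "ry": 0, "rz": 0, "gripper": 10},
  ],
)

```text
clock: 19.37
position: [0.562, -0.0611, 0.1548]
orientation: [-0.002, 0.62, 0.784, 0.0]
ft_force: [-1.4, 6.4, -1.3]
width: 0.0172
finger_force: 91.9
```

Call:
jog_arm(
  moves=[
    {"dx": -0.7, "dy": 0, "dz": 0, "rx": 0, "ry": 0, "rz": 0, "gripper": 10},
    {"dx": -0.7, "dy": 0, "dz": 0, "rx": 0, "ry": 0, "rz": 0, "gripper": 10},
    {"dx": -0.7, "dy": 0, "dz": 0, "rx": 0, "ry": 0, "rz": 0, "gripper": 10},
  ],
)

```text
clock: 19.62
position: [0.562, -0.0612, 0.1547]
orientation: [-0.002, 0.62, 0.785, 0.0]
ft_force: [-2.1, 8.2, -2.4]
width: 0.0169
finger_force: 91.9
```

Call:
jog_arm(
  moves=[
    {"dx": -0.6, "dy": 0, "dz": 0, "rx": 0, "ry": 0, "rz": 0, "gripper": 10},
    {"dx": -0.6, "dy": 0, "dz": 0, "rx": 0, "ry": 0, "rz": 0, "gripper": 10},
    {"dx": -0.6, "dy": 0, "dz": 0, "rx": 0, "ry": 0, "rz": 0, "gripper": 10},
    {"dx": -0.6, "dy": 0, "dz": 0, "rx": 0, "ry": 0, "rz": 0, "gripper": 10},
    {"dx": -0.6, "dy": 0, "dz": 0, "rx": 0, "ry": 0, "rz": 0, "gripper": 10},
    {"dx": -0.6, "dy": 0, "dz": 0, "rx": 0, "ry": 0, "rz": 0, "gripper": 10},
  ],
)

```text
clock: 20.12
position: [0.5621, -0.0613, 0.1547]
orientation: [-0.002, 0.62, 0.785, 0.001]
ft_force: [-3.1, 9.2, -1.0]
width: 0.0173
finger_force: 91.9
```

```bash
python3 - <<'E'
from h import *
st()
t=read_camera('top');s=read_camera('side')
cv2.imwrite('pics/x.png',np.hstack([cv2.resize(s[145:205,280:340],(400,400),interpolation=cv2.INTER_CUBIC),cv2.resize(t[160:210,300:350],(400,400),interpolation=cv2.INTER_CUBIC)]))
E
```

```text
tool cock [-58.51 -79.6 ] 0.1547 F cock [-0.9   9.63] -1.0 T [1.97 0.58 0.06] 20.1167
```

View pics/x.png

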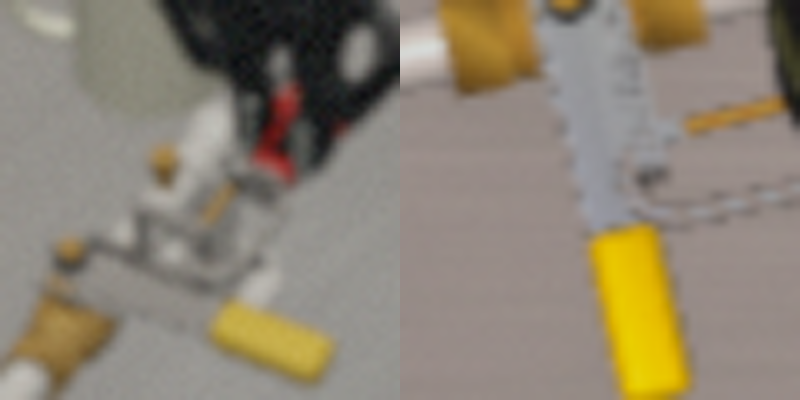

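Top crop: the hook runs round the eyes' bars at (650,180), with the brass gate (735,115) shut in line with the nose and a 9.6 N tug held. Ease off and release.

Call:
jog_arm(
  moves=[
    {"dx": 2, "dy": 0, "dz": 0, "rx": 0, "ry": 0, "rz": 0, "gripper": 10},
    {"dx": 4, "dy": 0, "dz": 0, "rx": 0, "ry": 0, "rz": 0, "gripper": 10},
    {"dx": 4, "dy": 0, "dz": 0, "rx": 0, "ry": 0, "rz": 0, "gripper": 44},
    {"dx": 4, "dy": 0, "dz": 0, "rx": 0, "ry": 0, "rz": 0, "gripper": 44},
    {"dx": 4, "dy": 0, "dz": 0, "rx": 0, "ry": 0, "rz": 0, "gripper": 44},
    {"dx": 4, "dy": 0, "dz": 0, "rx": 0, "ry": 0, "rz": 0, "gripper": 44},
    {"dx": 4, "dy": 0, "dz": 0, "rx": 0, "ry": 0, "rz": 0, "gripper": 44},
    {"dx": 4, "dy": 0, "dz": 0, "rx": 0, "ry": 0, "rz": 0, "gripper": 44},
  ],
  newtons=20,
)

```text
clock: 20.88
position: [0.5619, -0.0608, 0.1549]
orientation: [-0.0, 0.621, 0.784, -0.001]
ft_force: [-0.6, 0.0, 0.2]
width: 0.0436
finger_force: 0.0
```

Call:
jog_arm(
  moves=[
    {"dx": 4, "dy": 0, "dz": -10, "rx": 0, "ry": 0, "rz": 0, "gripper": 44},
    {"dx": 4, "dy": 0, "dz": -25, "rx": 0, "ry": 0, "rz": 0, "gripper": 44},
    {"dx": 0, "dy": 0, "dz": -50, "rx": 0, "ry": 0, "rz": 0, "gripper": 44},
    {"dx": 0, "dy": 0, "dz": -80, "rx": 0, "ry": 0, "rz": 0, "gripper": 44},
    {"dx": 0, "dy": 0, "dz": -110, "rx": 0, "ry": 0, "rz": 0, "gripper": 44},
    {"dx": -60, "dy": -20, "dz": -120, "rx": 0, "ry": 0, "rz": 0, "gripper": 44},
    {"dx": -120, "dy": -40, "dz": -120, "rx": 0, "ry": 0, "rz": 0, "gripper": 44},
    {"dx": -180, "dy": -60, "dz": -120, "rx": 0, "ry": 0, "rz": 0, "gripper": 44},
    {"dx": -220, "dy": -80, "dz": -120, "rx": 0, "ry": 0, "rz": 0, "gripper": 44},
    {"dx": -220, "dy": -80, "dz": -120, "rx": 0, "ry": 0, "rz": 0, "gripper": 44},
    {"dx": -220, "dy": -80, "dz": -120, "rx": 0, "ry": 0, "rz": 0, "gripper": 44},
    {"dx": -220, "dy": -80, "dz": -120, "rx": 0, "ry": 0, "rz": 0, "gripper": 44},
  ],
)

```text
clock: 21.88
position: [0.5323, -0.301, 0.2744]
orientation: [-0.0, 0.625, 0.781, -0.002]
ft_force: [0.1, 0.1, -0.9]
width: 0.0441
finger_force: 0.0
```

```bash
python3 - <<'E'
from h import *
st()
t=read_camera('top');s=read_camera('side')
cv2.imwrite('pics/y.png',np.hstack([cv2.resize(s[145:225,270:350],(400,400),interpolation=cv2.INTER_CUBIC),cv2.resize(t[150:210,310:370],(400,400),interpolation=cv2.INTER_CUBIC)]))
E
```

```text
tool cock [-141.85 -306.29] 0.2744 F cock [0.14 0.06] -0.9 T [ 0.02 -0.03  0.02] 21.8833
```

View pics/y.png

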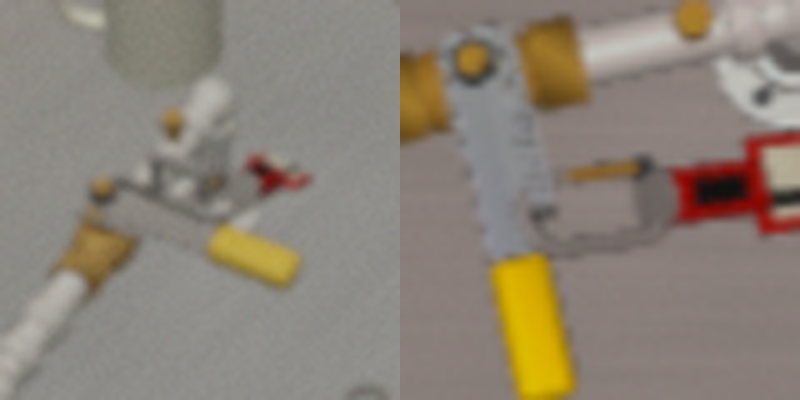

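The tag hangs sloping from the eyes: red grip at (720,190) in the top crop, gate (600,172) shut, lever shut. I'll wait a moment, check it's still, then hand in.

Call:
jog_arm(
  moves=[
    {"dx": 0, "dy": 0, "dz": 0, "rx": 0, "ry": 0, "rz": 0, "gripper": 44},
    {"dx": 0, "dy": 0, "dz": 0, "rx": 0, "ry": 0, "rz": 0, "gripper": 44},
    {"dx": 0, "dy": 0, "dz": 0, "rx": 0, "ry": 0, "rz": 0, "gripper": 44},
    {"dx": 0, "dy": 0, "dz": 0, "rx": 0, "ry": 0, "rz": 0, "gripper": 44},
    {"dx": 0, "dy": 0, "dz": 0, "rx": 0, "ry": 0, "rz": 0, "gripper": 44},
    {"dx": 0, "dy": 0, "dz": 0, "rx": 0, "ry": 0, "rz": 0, "gripper": 44},
    {"dx": 0, "dy": 0, "dz": 0, "rx": 0, "ry": 0, "rz": 0, "gripper": 44},
    {"dx": 0, "dy": 0, "dz": 0, "rx": 0, "ry": 0, "rz": 0, "gripper": 44},
    {"dx": 0, "dy": 0, "dz": 0, "rx": 0, "ry": 0, "rz": 0, "gripper": 44},
    {"dx": 0, "dy": 0, "dz": 0, "rx": 0, "ry": 0, "rz": 0, "gripper": 44},
    {"dx": 0, "dy": 0, "dz": 0, "rx": 0, "ry": 0, "rz": 0, "gripper": 44},
    {"dx": 0, "dy": 0, "dz": 0, "rx": 0, "ry": 0, "rz": 0, "gripper": 44},
  ],
)

```text
clock: 22.98
position: [0.5344, -0.293, 0.2749]
orientation: [-0.001, 0.621, 0.784, -0.001]
ft_force: [0.1, 0.9, 0.1]
width: 0.0438
finger_force: 0.0
```

```bash
python3 - <<'E'
from h import *
def c(n):
    im=read_camera(n);h=cv2.cvtColor(im,cv2.COLOR_BGR2HSV);m=cv2.inRange(h,(0,150,80),(6,255,255))|cv2.inRange(h,(172,150,80),(180,255,255));m[:, :310]=0
    ys,xs=np.where(m[:250,:400]);return np.array([xs.mean(),ys.mean(),len(xs)]).round(2) if len(xs) else None
def T():
    return c('top'),c('side')
for i in range(4): print(T())
E
```

```text
(array([360.23, 178.01, 103.  ]), array([324.09, 180.45,  11.  ]))
(array([360.15, 177.98, 104.  ]), array([324.18, 180.36,  11.  ]))
(array([360.16, 178.02, 103.  ]), array([324.36, 180.36,  11.  ]))
(array([360.23, 178.01, 103.  ]), array([324.18, 180.36,  11.  ]))
```

At rest.

```bash
python3 -c "
from h import *
print(sign_off())"
```

```text
the job is handed in; nothing more can be done
None
```

I've handed the job in: the lever is shut against its stop, and the red tag hangs at rest from both locking eyes with its gate shut, after a tug of about 9.6 N. The arm never touched the yellow tag or the other things on the counter, and sign-off returned no verdict.

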